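# Pack the backup drives and fit the caddy's cover

### The job

Slide the caddy's end stop back, stand every backup drive on the desk upright in the caddy as one row against its packing wall, and push the stop up so the row is snug with no gaps. Then pick the one cover board of the three that fits the caddy, hook its thin tongue under the lip above the packing wall while its other end is still raised, and swing that end down until the cover lies flat and fully home on the far post. Leave the mug, stapler and other desk things where they are.

Things in the scene. Friction and masses are not known exactly. Their poses are not given: they have to be found in the camera images.
- caddy: Grey steel caddy fixed on the desk, 240 mm long (its y), 84 wide, 114 high; origin under its centre, z up. Floor 8 mm thick; side walls 68 mm apart, tops 28 mm above the desk. Packing wall at the +y end: inner face y = +95 mm; its flat top 97 mm above the desk is the cover's ledge, overhung by a lip (see seat). Far post, y = -95 to -111 mm: ledge 97 mm high, then an upstand 107 mm high at y = -111 mm.
- stop (a joint): Sliding aluminium end stop of the caddy (plate 10 mm thick, 62 mm wide, top 80 mm above the desk). Value 0 to 0.106 m: the clear gap from the packing wall's inner face to the stop's face is 0.070 m + value; it grows as the stop moves towards caddy -y. Stays where left; about 2 N to slide it.
- stop_tab (a point): Point to hold the stop: 80 mm above the desk, on the black upright tab (14 mm wide along caddy y, 22 mm along caddy x, top 98 mm above the desk) that stands outside the caddy's front (-x) side, 61 mm from the caddy's middle line and 5 mm behind the stop's face.
- seat (a point): Home of the right cover's _c point (axes of the caddy, y = +2 mm, 122 mm above the desk); its +x then points along caddy +y. The lip spans y = +99 to +115 mm, underside 108 mm above the desk: a slot 11 mm high over the ledge, closed at y = +115. Cheeks 58 mm apart at both ledges. Lip edge to upstand 210 mm, slot bottom to upstand 226 mm: the cover must enter tilted. Play 2 mm in y, 4 mm in x.
- slot1 (a point): Where the centre of the drive in place 1 (counted from the packing wall) comes once the row is snug: 13 mm from the wall's inner face, 50.5 mm above the desk.
- slot2 (a point): Where the centre of the drive in place 2 (counted from the packing wall) comes once the row is snug: 39 mm from the wall's inner face, 50.5 mm above the desk.
- slot3 (a point): Where the centre of the drive in place 3 (counted from the packing wall) comes once the row is snug: 65 mm from the wall's inner face, 50.5 mm above the desk.
- slot4 (a point): Where the centre of the drive in place 4 (counted from the packing wall) comes once the row is snug: 91 mm from the wall's inner face, 50.5 mm above the desk.
- slot5 (a point): Where the centre of the drive in place 5 (counted from the packing wall) comes once the row is snug: 117 mm from the wall's inner face, 50.5 mm above the desk.
- drive1_c (a point): Centre of a black hard-shell backup drive, 60 mm (its x) by 26 mm (its y, thickness) by 85 mm tall (z), about 0.2 kg, standing upright on the desk; all drives alike, three to five present. In the caddy its thickness lies along the caddy's y and its 60 mm width across it.
- drive2_c (a point): Centre of a black hard-shell backup drive, 60 mm (its x) by 26 mm (its y, thickness) by 85 mm tall (z), about 0.2 kg, standing upright on the desk; all drives alike, three to five present. In the caddy its thickness lies along the caddy's y and its 60 mm width across it.
- drive3_c (a point): Centre of a black hard-shell backup drive, 60 mm (its x) by 26 mm (its y, thickness) by 85 mm tall (z), about 0.2 kg, standing upright on the desk; all drives alike, three to five present. In the caddy its thickness lies along the caddy's y and its 60 mm width across it.
- drive4_c (a point): Centre of a black hard-shell backup drive, 60 mm (its x) by 26 mm (its y, thickness) by 85 mm tall (z), about 0.2 kg, standing upright on the desk; all drives alike, three to five present. In the caddy its thickness lies along the caddy's y and its 60 mm width across it.
- drive5_c (a point): Centre of a black hard-shell backup drive, 60 mm (its x) by 26 mm (its y, thickness) by 85 mm tall (z), about 0.2 kg, standing upright on the desk; all drives alike, three to five present. In the caddy its thickness lies along the caddy's y and its 60 mm width across it.
- cover_a_c (a point): Rib centre of the shortest of three look-alike aluminium cover boards: 192 x 50 x 10 mm, about 0.2 kg, lying flat, black grip rib on top in the middle (70 mm along x, 14 wide, 30 tall; board + rib 40 mm high). This point: half-way along the board, 25 mm above its underside. +x points to its hook end, whose last 26 mm are a tongue 5 mm thick, flush with the underside.
- cover_b_c (a point): Rib centre of the middle-sized of three look-alike aluminium cover boards: 222 x 50 x 10 mm, about 0.2 kg, lying flat, black grip rib on top in the middle (70 mm along x, 14 wide, 30 tall; board + rib 40 mm high). This point: half-way along the board, 25 mm above its underside. +x points to its hook end, whose last 26 mm are a tongue 5 mm thick, flush with the underside.
- cover_b_tip (a point): Middle of the end of that board's tongue: 111 mm along +x from the board's middle, 2.5 mm above its underside.
- cover_c_c (a point): Rib centre of the longest of three look-alike aluminium cover boards: 252 x 50 x 10 mm, about 0.2 kg, lying flat, black grip rib on top in the middle (70 mm along x, 14 wide, 30 tall; board + rib 40 mm high). This point: half-way along the board, 25 mm above its underside. +x points to its hook end, whose last 26 mm are a tongue 5 mm thick, flush with the underside.
- mug: White mug, 80 mm wide, 95 mm high; a bystander to be left where it is. Origin under its centre.
- stapler: Black stapler, 150 mm long, 42 mm high; a bystander to be left where it is. Origin under its centre.
- calculator: Desk calculator, 160 x 100 mm, 16 mm high; a bystander to be left where it is. Origin under its centre.
- pencup: Dark steel pen cup, 72 mm wide, 100 mm high; a bystander to be left where it is. Origin under its centre.
- tape_dispenser: Black tape dispenser, 150 x 60 mm, 77 mm high; a bystander to be left where it is. Origin under its centre.
- notebook: Blue notebook, 150 x 110 mm, 14 mm high; a bystander to be left where it is. Origin under its centre.

How it is judged:
By the outcome, as a careful person would: the job done as asked, in the order asked, and still so for the second after the job is handed in, with the robot touching nothing.
Of drive1, drive2, drive3, drive4, drive5 only 3 to 5 are there at a start; the rules pass over those that are not, and their reading is None.
At some moment in a run one of cover_a, cover_b, cover_c may be knocked a few centimetres aside while the robot is not near it.
It also fails if it takes over 210 s, if anything falls off the work surface, if the arm or the gripper's body presses on something with over 40 N, if the wrist force passes 120 N, or if a joint passes its speed limit or range.

### The arm

A 6-joint arm with a two-finger parallel gripper is mounted at the origin on the work surface. World frame = base frame: x ahead of the robot, y to its left, z up, the work surface at z = 0. Lengths are in m, angles in rad, forces in N, time in s.
With the tool pointing down it reaches from about 0.225 to 0.875 m from the base axis. Payload 3.4 kg.
Tool frame: the origin (TCP) lies at the very end of the fingers, on their centre line; the grasp point (between the pads) lies 19 mm behind it (grasp_offset is the distance from the TCP to the grasp point, in m); y points along the fingers, z is the direction in which the jaws open and shut, and the axes are right-handed (so a half turn about y gives the same grasp; the last joint's range is limited). The gripper opens to 85 mm and grips with 20 to 120 N. Pads are 22 mm wide; open, the fingers measure 114 mm over their backs; the gripper's body (76 mm by 85 mm) begins 54 mm behind the grasp point. The pads swing forward as they close: fully open they stand 13 mm farther back than shut.
Start: joints at [1.147, 0.276, 1.505, -0, 1.361, -0.121], TCP at [0.171, 0.549, 0.231] pointing down, gripper open.
Joint ranges: [-2.89, 2.89], [-0.75, 2.08], [0.22, 2.7], [-1.18, 4.32], [0.11, 2.71], [-2.7, 2.7]. Speed limits (rad/s): [2.57, 2.57, 3.14, 3.14, 3.14, 3.14].

### API

Orientations are given as a unit quaternion [w, x, y, z].
In Python, from rig import get_state, get_image, sign_off, grasp_offset gives the robot as it stands.
- The arm moves only by the shell command python3 -m jog 'ROWS' [FORCE]. ROWS is JSON, one flat list of numbers, 7 for each row, row after row: the closure in counts, from 0 (fully open) to 255 (shut), then the shift along the tool's x, y, z in cm, then the turn, a rotation vector about the tool's x, y, z in units of 8 degrees (1.0 is 8 degrees). In form: [jaw, tx, ty, tz, rx, ry, rz, jaw, tx, ty, tz, rx, ry, rz, ...]. A call has 1 to 12 rows; each row is the pose to reach, as a shift and turn from the pose commanded when the call began, along the tool's axes at that moment; what a row does not reach only later rows make up. A row lasts 1/8 s, in which the tool goes at most 62.5 mm and 10.7 degrees, less where a joint would pass 70% of its speed; a pose out of reach is approached as far as the arm can. A call with a gripper value outside its range is refused whole. The fingers move at their own pace and stop on an object; FORCE is the grip in N (left out, the last holds). Time passes only in rows, so rows that repeat a pose let the fingers close. It gives the time, the measured TCP pose, the force and the opening at its end, in the units of the state.
- get_state(): the state, without advancing time (a new reading comes with each control period).
- get_image(name): name is "scene" or "top"; returns a dict with "color" (400x640x3 uint8, blue, green, red), "mtx" (3x3 intrinsics, pixels), "R" (3x3) and "t" (3): a world point X has camera coordinates R X + t. Camera axes: x right, y down, z forward; pixel columns grow to the right and rows downward; lengths in m; the calibration is good to about 2 mm. A picture is of the moment at which its call begins. There is no depth.
- sign_off(): hands the job in, once; it reports no verdict.
The state is a dict: "clock": time; "qpos": joint angles; "qd": joint speeds; "effort": joint torques, N m; "position": TCP position; "ee_rot": TCP orientation; "contact_force": force on the tool from outside, world axes, zero at the start; "moment": the same for the moment, N m; "width": finger opening in m.
Only numpy, scipy, OpenCV 4.12 (cv2) and the standard library are available. Lean on these libraries where they do the work, as an engineer would, in place of code of your own. Each camera call takes 0.05 s, during which the arm holds its last target.

## Working session

There is one attempt and no reset: what is moved stays moved. The work goes in short steps, Python scripts to look and compute and a shell command to move; the robot and the scene stay as the last step left them, time stands still between calls to the robot, and variables do not carry over. Pictures are saved under pics/ and viewed, and the job is handed in when it is done.

```bash
ls; mkdir -p pics; python3 - <<'E'
from rig import *
import cv2
s=get_state()
for k,v in s.items(): print(k,v)
print(grasp_offset)
for n in("scene","top"):
    d=get_image(n); cv2.imwrite(f"pics/{n}0.png",d["color"]); print(n,d["mtx"],d["R"],d["t"])
E
```

```text
pics
clock 0.0
qpos [ 1.14701844e+00  2.76565398e-01  1.50615998e+00 -4.40355989e-05
  1.36070552e+00 -1.21043264e-01]
qd [ 0.00150523 -0.00159147  0.00146123 -0.00027101 -0.00037242  0.00050704]
effort [ 2.32467894e-03 -4.16780162e+01 -2.45810598e+01  3.13236551e-04
  1.06414862e-02  8.73011061e-06]
position [0.17124222 0.54833388 0.2304459 ]
ee_rot [-0.69839175  0.69965184 -0.10678153  0.10646113]
contact_force [ 0.27744442 -0.68497805  0.22520743]
moment [-0.04703443  0.01951379 -0.00583152]
width 0.08526003624737782
0.0187
scene [[411.27180054   0.         325.14790189]
 [  0.         411.27180054 199.57484173]
 [  0.           0.           1.        ]] [[-0.16377106  0.98628532  0.02050157]
 [ 0.53416891  0.10613142 -0.83868928]
 [-0.82936278 -0.12640173 -0.5442242 ]] [ 0.09995191 -0.18634244  1.54926586]
top [[372.60865627   0.         318.04201534]
 [  0.         372.60865627 194.72019382]
 [  0.           0.           1.        ]] [[ 2.52239786e-02 -9.99676490e-01  3.26603091e-03]
 [-9.89541087e-01 -2.54321400e-02 -1.41991700e-01]
 [ 1.42028826e-01  3.49723805e-04 -9.89862460e-01]] [-0.02299623  0.52460284  1.05453943]
```

View pics/scene0.png

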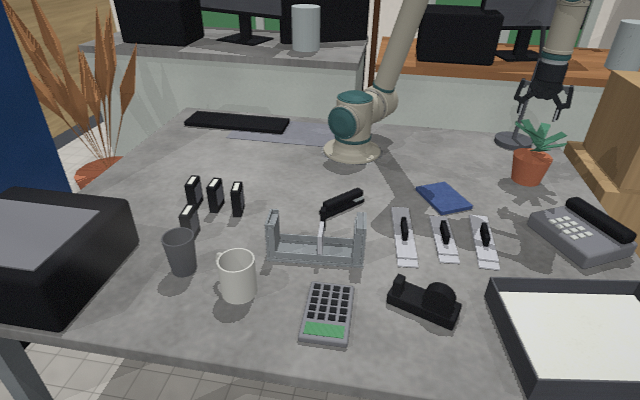

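View pics/top0.png

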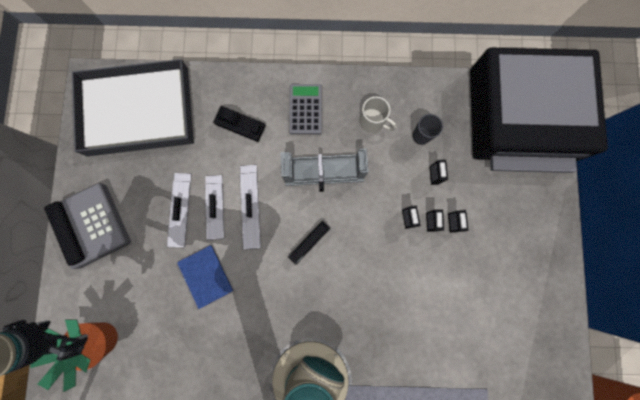

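```bash
cat > h.py <<'E'
from rig import *
import cv2, numpy as np
from scipy.spatial.transform import Rotation as Ro
def proj(d,X):
    X=np.atleast_2d(X); c=X@d["R"].T+d["t"]; p=c@d["mtx"].T; return p[:,:2]/p[:,2:]
def ray(d,uv,z):
    uv=np.atleast_2d(uv).astype(float); r=np.c_[uv,np.ones(len(uv))]@np.linalg.inv(d["mtx"]).T@d["R"]
    o=-d["R"].T@d["t"]; k=(z-o[2])/r[:,2]; return o+k[:,None]*r
def crop(d,name,u0,u1,v0,v1,f):
    im=d["color"][v0:v1,u0:u1]; cv2.imwrite(name,cv2.resize(im,None,fx=f,fy=f,interpolation=cv2.INTER_CUBIC))
def q(): 
    s=get_state(); return s,Ro.from_quat(np.array(s["ee_rot"])[[1,2,3,0]])
def delta(pos,yv=None,zv=None,Rt=None):
    "shift cm and turn (8deg units) in tool axes to reach TCP pos, with tool y, z dir"
    s,R=q()
    t=R.inv().apply(np.array(pos)-s["position"])*100
    if Rt is None:
        yv=np.array(yv,float);yv/=np.linalg.norm(yv);zv=np.array(zv,float);zv-=yv*(zv@yv);zv/=np.linalg.norm(zv)
        c=[Ro.from_matrix(np.c_[np.cross(yv,z),yv,z]) for z in (zv,-zv)]
        Rt=min(c,key=lambda r:(R.inv()*r).magnitude())
    w=(R.inv()*Rt).as_rotvec(degrees=True)/8
    return np.round(t,2),np.round(w,3)
E
python3 - <<'E'
from h import *
d=get_image("top"); crop(d,"pics/t1.png",150,480,130,260,2.4)
crop(d,"pics/t2.png",150,270,150,260,5);crop(d,"pics/t3.png",270,380,130,200,7);crop(d,"pics/t4.png",390,480,140,240,6)
s=get_image("scene"); crop(s,"pics/s3.png",255,380,180,280,6); crop(s,"pics/s2.png",380,510,190,280,6)
st,R=q(); print(R.as_matrix()); print(proj(d,st["position"]),proj(s,st["position"]))
E
```

```text
[[ 9.54519980e-01 -4.68625277e-04  2.98146589e-01]
 [-2.98146928e-01 -1.05611375e-03  9.54519405e-01]
 [-1.32435209e-04 -9.99999333e-01 -1.14780086e-03]]
[[ 69.98808882 329.78339477]] [[534.6964395  121.50149417]]
```

View pics/t3.png

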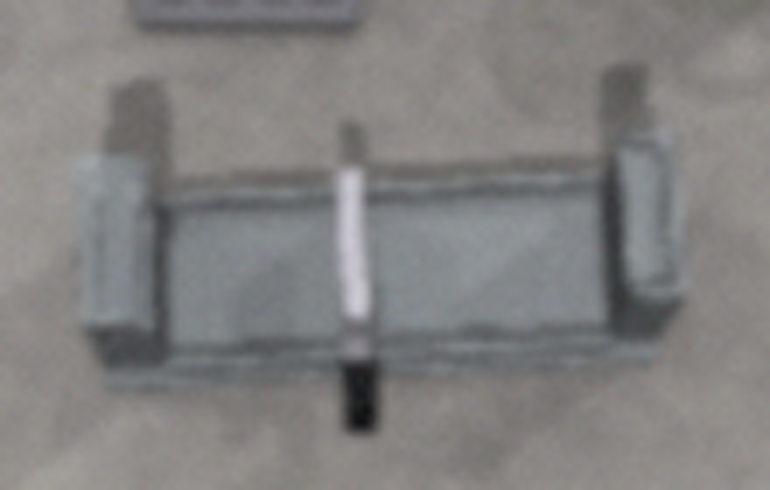

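View pics/s3.png

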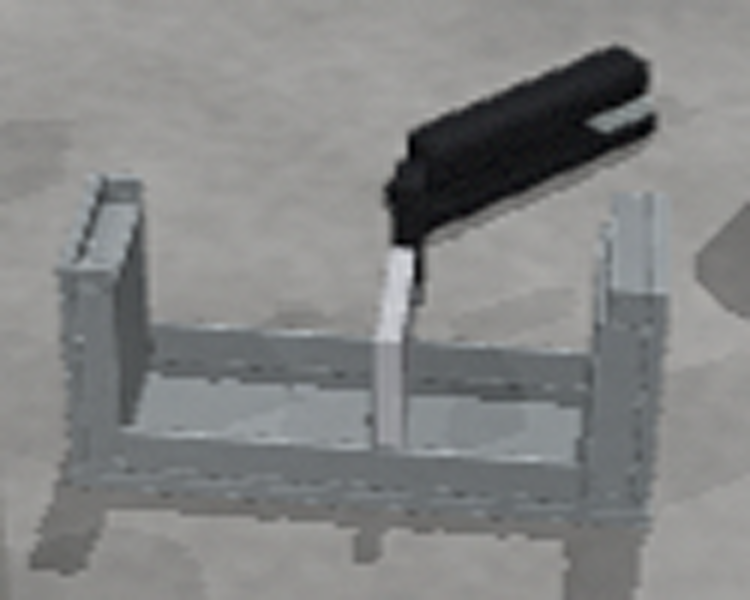

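View pics/t2.png

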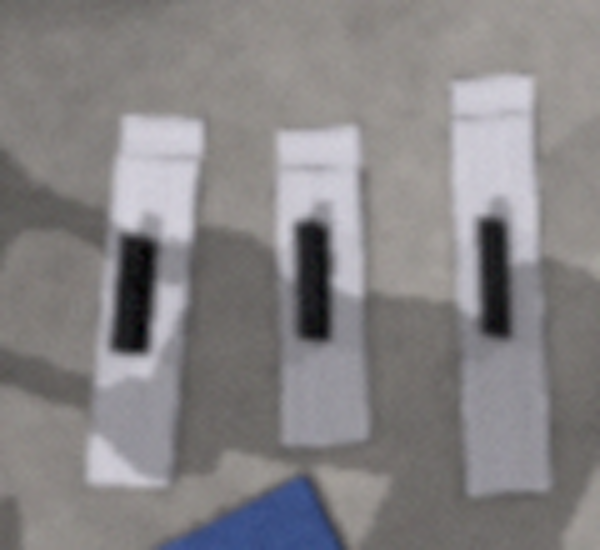

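View pics/s2.png

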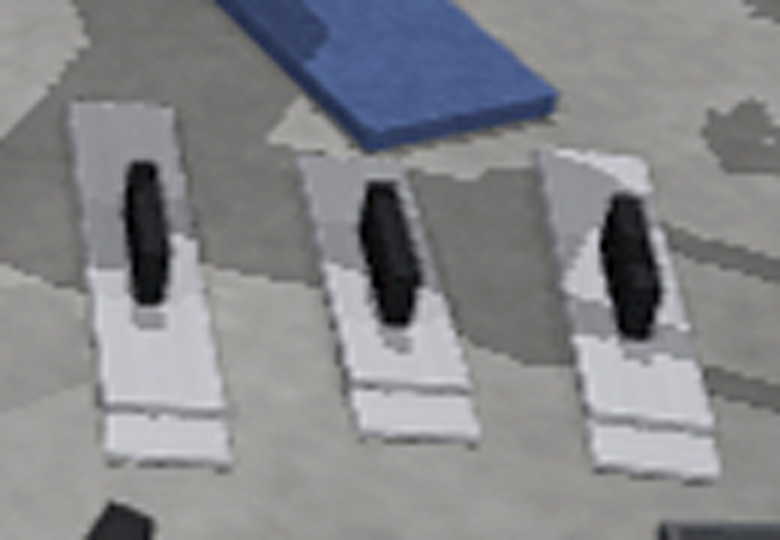

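View pics/t4.png

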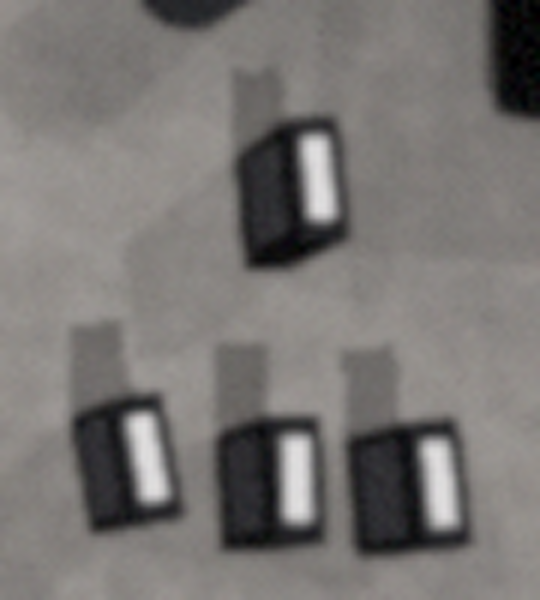

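```bash
cat > p.py <<'E'
from h import *
t=get_image("top"); s=get_image("scene")
def tc(p): return np.array(p)/7+[270,130]
def sc(p): return np.array(p)/6+[255,180]
P=lambda n,d,uv,z: print(n,np.round(ray(d,uv,z)[:,:2]*1000,1).tolist())
P("lip top z114 outerfar,innerfar,innernear,outernear",t,tc([(80,158),(142,158),(150,328),(85,328)]),.114)
P("upst z107 innerfar outerfar outernear innernear",t,tc([(622,135),(672,135),(684,295),(632,297)]),.107)
P("base near",t,tc([(108,388),(658,358)]),.0)
P("stop top",t,tc([(337,168),(364,168),(370,318),(343,320)]),.08)
P("S lip outer near/far; z114",s,sc([(665,293),(668,195)]),.114)
P("S upst",s,sc([(58,270),(98,178)]),.107)
# drives
im=t["color"]
hsv=cv2.cvtColor(im,cv2.COLOR_BGR2HSV)
g=cv2.cvtColor(im,cv2.COLOR_BGR2GRAY)
def lab(d,box,th,z,amin=8):
    u0,u1,v0,v1=box; g=cv2.cvtColor(d["color"],cv2.COLOR_BGR2GRAY)[v0:v1,u0:u1]
    f=6; G=cv2.resize(g,None,fx=f,fy=f,interpolation=cv2.INTER_CUBIC)
    m=(G>th).astype(np.uint8); cs,_=cv2.findContours(m,cv2.RETR_EXTERNAL,cv2.CHAIN_APPROX_NONE)
    for c in cs:
        if cv2.contourArea(c)<amin*f*f: continue
        b=cv2.boxPoints(cv2.minAreaRect(c)); b=(b+.5)/f-.5+[u0,v0]
        X=ray(d,b,z); e1=X[1]-X[0]; e2=X[2]-X[1]
        if np.linalg.norm(e1)<np.linalg.norm(e2): e1,e2=e2,e1
        if e1[0]<0:e1=-e1
        print("  c",np.round(X.mean(0)[:2]*1000,1),"px",np.round(b.mean(0),1),"len",np.round([np.linalg.norm(e1)*1000,np.linalg.norm(e2)*1000],1),"ang from x",round(np.degrees(np.arctan2(e1[1],e1[0])),1))
print("drives top"); lab(t,(395,480,155,240),165,.085)
print("drives scene"); lab(s,(175,250,170,240),165,.085)
print("covers top"); lab(t,(160,270,155,260),140,.01,100)
E
python3 p.py; 
```

```text
lip top z114 outerfar,innerfar,innernear,outernear [[629.2, 94.6], [629.9, 70.1], [561.6, 64.5], [561.0, 90.0]]
upst z107 innerfar outerfar outernear innernear [[646.1, -120.3], [646.6, -140.3], [581.7, -145.5], [580.3, -124.9]]
base near [[556.4, 90.3], [575.8, -148.7]]
stop top [[636.5, -7.0], [636.8, -18.0], [574.5, -21.9], [573.4, -11.0]]
S lip outer near/far; z114 [[634.9, 96.8], [568.5, 92.6]]
S upst [[656.0, -138.5], [591.5, -140.4]]
drives top
  c [ 457.5 -413.7] px [462.9 220. ] len [38.5 12. ] ang from x 5.1
  c [ 457.8 -347.6] px [439.1 219.3] len [37.6 11.2] ang from x -1.2
  c [ 465.9 -278.4] px [414.2 215.8] len [39.3 11.9] ang from x 10.0
  c [ 600.4 -360.6] px [442.6 169.2] len [38.5 11.9] ang from x 4.4
drives scene
  c [ 601.3 -361.2] px [186.8 209.5] len [44.4 16.5] ang from x 3.5
  c [ 466.7 -279.5] px [235.7 186.1] len [43.6 15.3] ang from x 10.3
  c [ 459.3 -348.3] px [213.3 182.3] len [44.8 17.3] ang from x 0.4
  c [ 458.7 -414.5] px [191.3 179.8] len [45.5 17.1] ang from x 5.6
  c [ 419.4 -282.2] px [240.5 177.7] len [66.3 50.1] ang from x 68.5
  c [ 413.1 -340.3] px [222.  174.7] len [79.7 47.8] ang from x -71.9
covers top
  c [362.8 270.2] px [221.6 248.2] len [47.7 33.3] ang from x 30.3
  c [408.3 186.9] px [250.6 233.4] len [84.5 48.3] ang from x 5.7
  c [419.3 296.4] px [213.9 228.7] len [57.3 50. ] ang from x 9.9
  c [429.5 408.4] px [176.4 224.5] len [137.9  53.4] ang from x -1.1
  c [520.  152.4] px [264.  196.3] len [52.  32.6] ang from x 2.5
  c [550.2 405. ] px [180.7 184.3] len [86.7 56.9] ang from x -4.3
  c [556.3 255.9] px [230.2 183.8] len [238.7 179.1] ang from x -88.5
```

```bash
cat > p2.py <<'E'
from h import *
t=get_image("top"); s=get_image("scene")
def tc(p): return np.array(p)/7-.43+[270,130]
def sc(p): return np.array(p)/6-.42+[255,180]
P=lambda n,d,uv,z: print(n,np.round(ray(d,uv,z)[:,:2]*1000,1).tolist())
P("T base near z0",t,tc([(108,388),(658,358)]),.0)
P("T farwall outer top z28",t,tc([(180,178),(590,160)]),.028)
P("S base far z0",s,sc([(70,484),(645,523)]),0)
P("T post floor inner y-95 z8? near/far",t,tc([(608,340),(604,185)]),.028)
g=cv2.cvtColor(t["color"],cv2.COLOR_BGR2GRAY)
m=(cv2.resize(g[170:200,310:330],None,fx=8,fy=8,interpolation=cv2.INTER_CUBIC)<50).astype(np.uint8)
c=max(cv2.findContours(m,0,1)[0],key=cv2.contourArea); b=cv2.boxPoints(cv2.minAreaRect(c))/8-.44+[310,170]
P("tab z98",t,b,.098)
crop(s,"pics/s5.png",255,325,200,275,10);crop(s,"pics/s6.png",310,380,200,275,10)
crop(t,"pics/t5.png",275,325,145,190,14);crop(t,"pics/t6.png",325,375,145,190,14)
E
python3 p2.py
```

```text
T base near z0 [[557.7, 91.6], [577.1, -147.3]]
T farwall outer top z28 [[645.0, 61.7], [657.5, -114.0]]
S base far z0 [[658.6, -140.2], [637.9, 96.4]]
T post floor inner y-95 z8? near/far [[579.1, -122.6], [646.7, -120.2]]
tab z98 [[552.7, -11.6], [552.9, -22.3], [527.6, -22.9], [527.3, -12.2]]
```

View pics/s5.png

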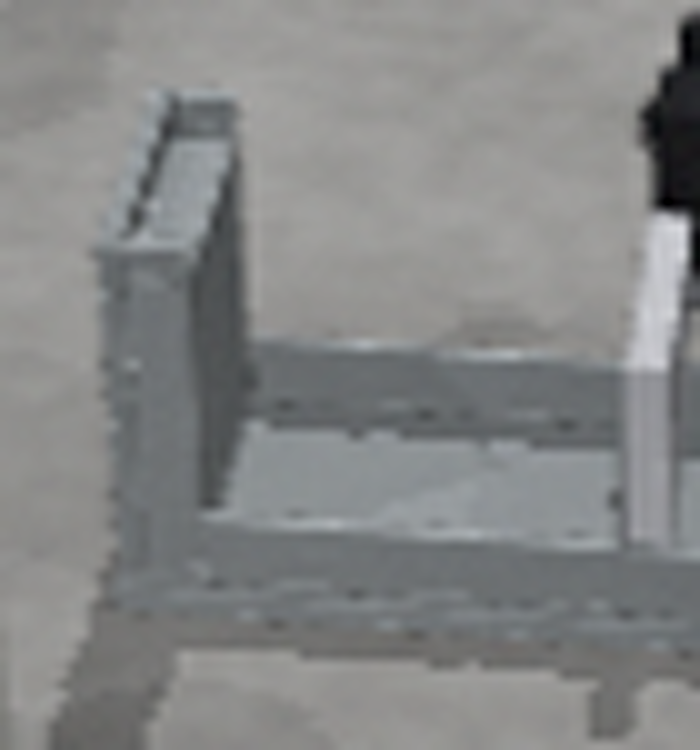

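View pics/s6.png

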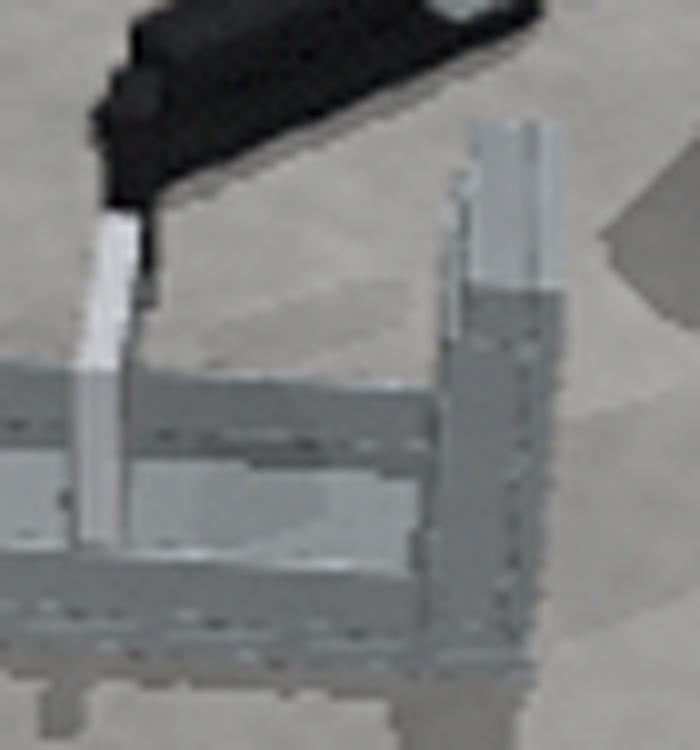

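View pics/t5.png

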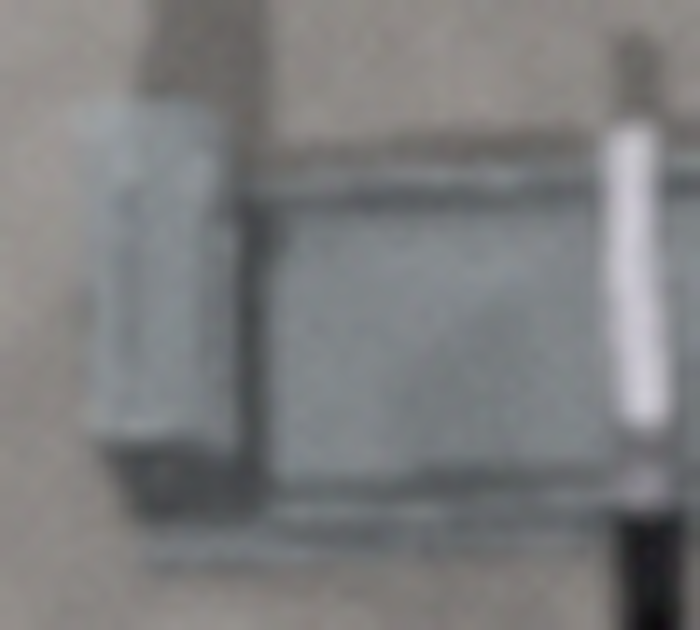

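View pics/t6.png

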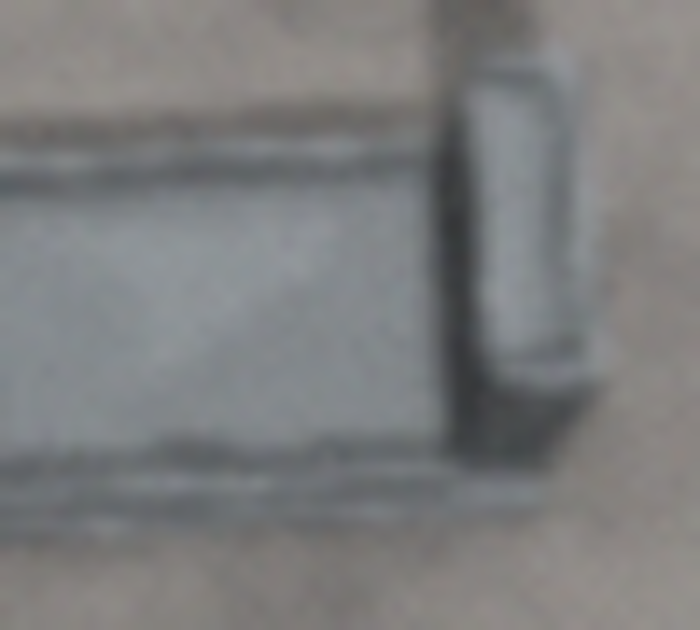

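```bash
cat >> h.py <<'E'
YAW=np.radians(4.7); C=np.array([.6075,-.025])
cx=np.array([np.cos(YAW),np.sin(YAW),0]); cy=np.array([-np.sin(YAW),np.cos(YAW),0])
def cad(x,y,z): return np.r_[C,0]+np.array([0,0,z])+x*cx+y*cy
D=[0,0,-1]
def tocad(p): d=np.array(p)-np.r_[C,0]; return np.round([d@cx*1000,d@cy*1000,d[2]*1000],1)
E
python3 -c "
from h import *
print(delta(cad(-.061,.011,.16),D,cy)); print(delta(cad(-.061,.011,.061),D,cy)); print(cad(-.061,.011,0))"
```

```text
(array([ 52.66,   7.13, -43.04]), array([ 1.000e-03, -2.756e+00, -0.000e+00]))
(array([ 52.66,  17.03, -43.03]), array([ 1.000e-03, -2.756e+00, -0.000e+00]))
[ 0.5458038  -0.01903524  0.        ]
```

```bash
python3 -m jog '[0,52.66,7.1,-43,0,-2.756,0, 0,52.66,7.1,-43,0,-2.756,0, 0,52.66,7.1,-43,0,-2.756,0, 0,52.66,7.1,-43,0,-2.756,0, 0,52.66,7.1,-43,0,-2.756,0, 0,52.66,7.1,-43,0,-2.756,0, 0,52.66,7.1,-43,0,-2.756,0, 0,52.66,7.1,-43,0,-2.756,0, 0,52.66,7.1,-43,0,-2.756,0, 0,52.66,7.1,-43,0,-2.756,0, 0,52.66,7.1,-43,0,-2.756,0, 0,52.66,7.1,-43,0,-2.756,0]' 40
python3 -c "
from h import *
print(delta(cad(-.061,.011,.16),D,cy)); print(delta(cad(-.061,.011,.061),D,cy))"
```

```text
clock: 1.9
position: [0.5483, -0.0225, 0.1596]
ee_rot: [-0.706, 0.707, 0.028, -0.027]
contact_force: [-1.6, 0.2, -0.6]
width: 0.0853
(array([-0.22, -0.04,  0.36]), array([ 0.009, -0.035,  0.006]))
(array([-0.23,  9.86,  0.37]), array([ 0.009, -0.035,  0.006]))
```

```bash
python3 -m jog '[0,0,0,0,0,0,0,0,0,0,0,0,0,0]'
python3 -c "
from h import *
print(delta(cad(-.061,.011,.061),D,cy))
t=get_image('top'); s=get_image('scene'); crop(t,'pics/t7.png',265,385,130,220,6); crop(s,'pics/s7.png',250,390,150,280,5)"
```

```text
clock: 2.15
position: [0.545, -0.0173, 0.1604]
ee_rot: [0.707, -0.706, -0.029, 0.03]
contact_force: [-0.2, -0.0, 0.4]
width: 0.0854
(array([ 0.07,  9.94, -0.18]), array([-0.005,  0.01 , -0.003]))
```

View pics/s7.png

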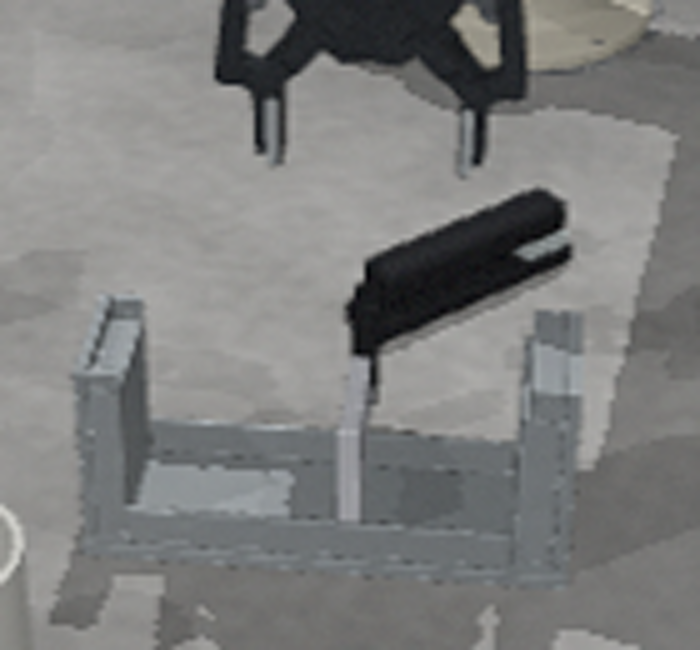

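View pics/t7.png

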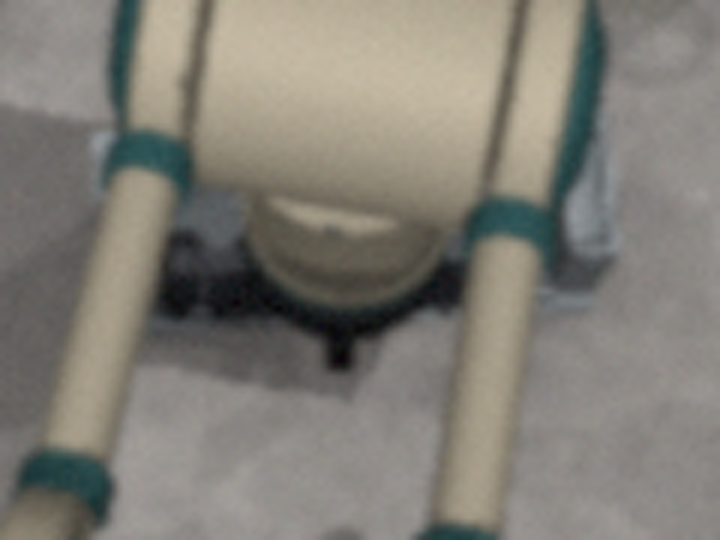

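```bash
python3 -m jog '[0,0,5,-0.1,0,0,0, 0,0,9.9,-0.1,0,0,0, 0,0,9.9,-0.1,0,0,0, 255,0,9.9,-0.1,0,0,0,255,0,9.9,-0.1,0,0,0,255,0,9.9,-0.1,0,0,0,255,0,9.9,-0.1,0,0,0,255,0,9.9,-0.1,0,0,0,255,0,9.9,-0.1,0,0,0]' 40
python3 -c "
from h import *
print(tocad(get_state()['position']),delta(cad(-.061,-.085,.061),D,cy))"
```

```text
clock: 3.38
position: [0.5465, -0.0194, 0.0624]
ee_rot: [0.707, -0.706, -0.029, 0.028]
contact_force: [-1.1, -0.1, 5.5]
width: 0.0136
[-60.3  10.5  62.4] (array([-0.06,  0.13, -9.55]), array([-0.001, -0.004,  0.012]))
```

```bash
python3 -m jog '[255,0,0,-1.5,0,0,0,255,0,0,-3,0,0,0,255,0,0,-4.5,0,0,0,255,0,0,-6,0,0,0,255,0,0,-7.5,0,0,0,255,0,0,-8.7,0,0,0,255,0,0,-9.3,0,0,0,255,0,0,-9.3,0,0,0,255,0,0,-9.3,0,0,0]'
python3 -c "
from h import *
print(tocad(get_state()['position']))"
```

```text
clock: 4.5
position: [0.554, -0.1133, 0.0624]
ee_rot: [-0.706, 0.707, 0.029, -0.028]
contact_force: [-1.7, -2.6, 5.2]
width: 0.0136
[-60.5 -83.6  62.4]
```

```bash
python3 -m jog '[0,0,0,0,0,0,0,0,0,0,0,0,0,0,0,0,0,0,0,0,0,0,0,0,0,0,0,0,0,0,-6,0,0,0,0,0,0,-12,0,0,0,0,0,0,-12,0,0,0,0,0,0,-12,0,0,0,0]'
cat >> h.py <<'E'
DR=[(.4663,-.279,10.1),(.4587,-.348,0.),(.458,-.414,5.3),(.6008,-.361,4.)]
def dr(i,z):
    x,y,a=DR[i]; a=np.radians(a); return delta([x,y,z],D,[np.cos(a),np.sin(a),0])
E
python3 -c "
from h import *
print(get_state()['qpos'],get_state()['width'])
for i in range(4): print(dr(i,.17),dr(i,.045))
t=get_image('top');print(ray(t,(428,129),.1),ray(t,(376,112),.095))
print(cad(.0,.076,.2))
"
```

```text
clock: 5.5
position: [0.5531, -0.1121, 0.1809]
ee_rot: [0.707, -0.706, -0.029, 0.029]
contact_force: [-0.9, 0.6, -0.4]
width: 0.0859
[-3.23249719e-01  2.92886025e-01  1.60972830e+00  1.02892197e-04
  1.23963627e+00 -1.97618843e+00] 0.08588572297640859
(array([-10.02,   1.09, -15.93]), array([ 1.0000e-03,  1.0576e+01, -5.0000e-03])) (array([-10.01,  13.59, -15.93]), array([ 1.0000e-03,  1.0576e+01, -5.0000e-03]))
(array([-11.34,   1.09, -22.74]), array([-5.0000e-03, -1.0662e+01, -1.0000e-03])) (array([-11.33,  13.59, -22.75]), array([-5.0000e-03, -1.0662e+01, -1.0000e-03]))
(array([-11.95,   1.09, -29.31]), array([ 1.0000e-03,  1.1176e+01, -5.0000e-03])) (array([-11.94,  13.59, -29.32]), array([ 1.0000e-03,  1.1176e+01, -5.0000e-03]))
(array([  2.72,   1.08, -25.2 ]), array([-5.0000e-03, -1.1162e+01, -1.0000e-03])) (array([  2.72,  13.58, -25.21]), array([-5.0000e-03, -1.1162e+01, -1.0000e-03]))
[[ 0.71226789 -0.31661329  0.1       ]] [[ 0.76058885 -0.1697524   0.095     ]]
[0.60127267 0.05074444 0.2       ]
```

```bash
python3 -m jog '[0,-10,1,-15.9,0,10.576,0,0,-10,1,-15.9,0,10.576,0,0,-10,1,-15.9,0,10.576,0,0,-10,1,-15.9,0,10.576,0,0,-10,1,-15.9,0,10.576,0,0,-10,1,-15.9,0,10.576,0,0,-10,1,-15.9,0,10.576,0,0,-10,1,-15.9,0,10.576,0,0,-10,1,-15.9,0,10.576,0,0,-10,1,-15.9,0,10.576,0,0,-10,1,-15.9,0,10.576,0]'
python3 -c "
from h import *
print(dr(0,.045))
t=get_image('scene'); crop(t,'pics/s8.png',150,300,100,250,4)"
```

```text
clock: 6.92
position: [0.4668, -0.2788, 0.1708]
ee_rot: [0.542, -0.542, 0.454, -0.453]
contact_force: [-0.4, -0.1, -0.4]
width: 0.0855
(array([ 0.02, 12.58, -0.04]), array([ 0.004,  0.008, -0.005]))
```

View pics/s8.png

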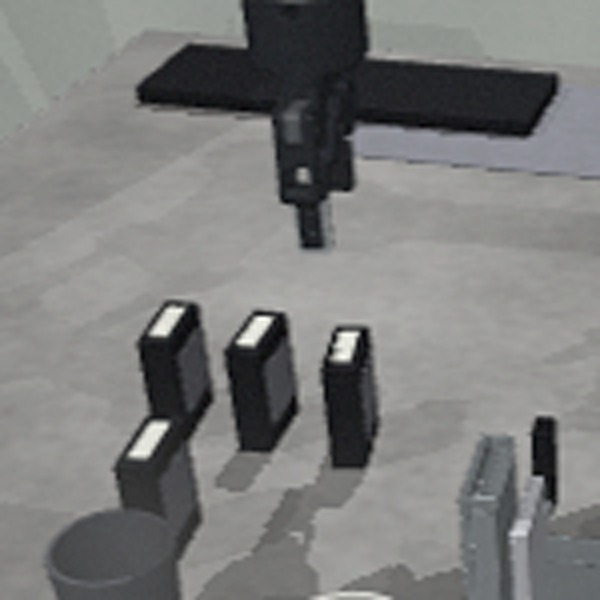

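Hovering over the nearest drive; it is aligned. I'll descend and grip.

```bash
python3 -m jog '[0,0,5,0,0,0,0,0,0,10,0,0,0,0,0,0,12.6,0,0,0,0,0,0,12.6,0,0,0,0,255,0,12.6,0,0,0,0,255,0,12.6,0,0,0,0,255,0,12.6,0,0,0,0,255,0,12.6,0,0,0,0,255,0,12.6,0,0,0,0,255,0,12.6,0,0,0,0]' 40
python3 -c "
from h import *
print(get_state()['position'],delta(cad(0,.076,.2),D,cx))"
```

```text
clock: 8.22
position: [0.4681, -0.2799, 0.047]
ee_rot: [0.542, -0.542, 0.453, -0.455]
contact_force: [0.4, -0.6, 6.0]
width: 0.0598
[ 0.46806721 -0.27986099  0.04699531] (array([-30.17, -15.34,  18.95]), array([-0.018,  0.675,  0.019]))
```

```bash
python3 -m jog '[255,0,-5,0,0,0,0,255,0,-10,0,0,0,0,255,0,-15.3,0,0,0,0,255,-5,-15.3,3.1,0,0.2,0,255,-10,-15.3,6.3,0,0.4,0,255,-15,-15.3,9.5,0,0.675,0,255,-20,-15.3,12.6,0,0.675,0,255,-25,-15.3,15.7,0,0.675,0,255,-28.5,-15.3,17.9,0,0.675,0,255,-30.1,-15.3,18.9,0,0.675,0,255,-30.1,-15.3,18.9,0,0.675,0,255,-30.1,-15.3,18.9,0,0.675,0]' 60
python3 -c "
from h import *
print(tocad(get_state()['position']),delta(cad(0,.077,.056),D,cx))
t=get_image('scene'); crop(t,'pics/s9.png',250,390,110,280,4)"
```

```text
clock: 9.72
position: [0.5996, 0.0491, 0.1982]
ee_rot: [-0.519, 0.52, -0.479, 0.479]
contact_force: [-1.0, 0.7, -1.4]
width: 0.0594
[ -1.8  74.5 198.2] (array([-0.27, 14.22,  0.19]), array([ 0.007, -0.008,  0.007]))
```

View pics/s9.png

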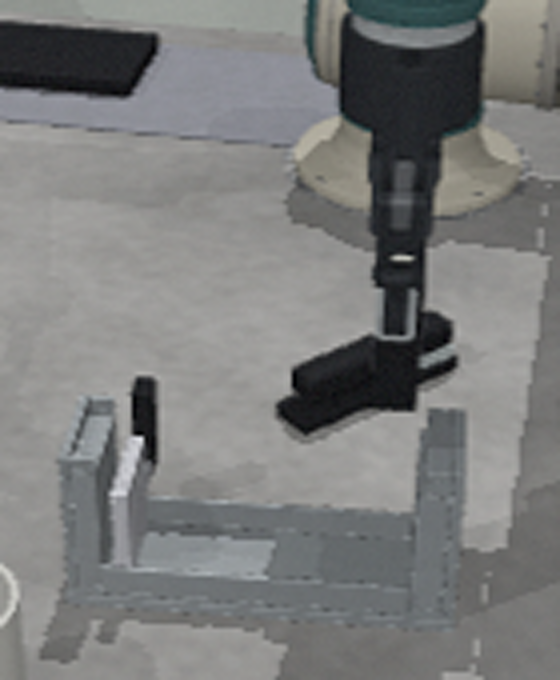

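```bash
python3 -m jog '[255,-0.1,4,0.1,0,0,0,255,-0.1,8,0.1,0,0,0,255,-0.1,10,0.1,0,0,0,255,-0.1,10,0.1,0,0,0]' 
python3 -c "
from h import *
print(tocad(get_state()['position']),delta(cad(0,.077,.056),D,cx))
t=get_image('scene'); crop(t,'pics/s10.png',250,390,110,280,4)"
```

```text
clock: 10.28
position: [0.5995, 0.0501, 0.0967]
ee_rot: [-0.519, 0.521, -0.481, 0.479]
contact_force: [-1.0, -0.2, -1.6]
width: 0.0591
[-1.8 75.5 96.7] (array([-0.15,  4.07,  0.2 ]), array([ 0.031, -0.015, -0.001]))
```

View pics/s10.png

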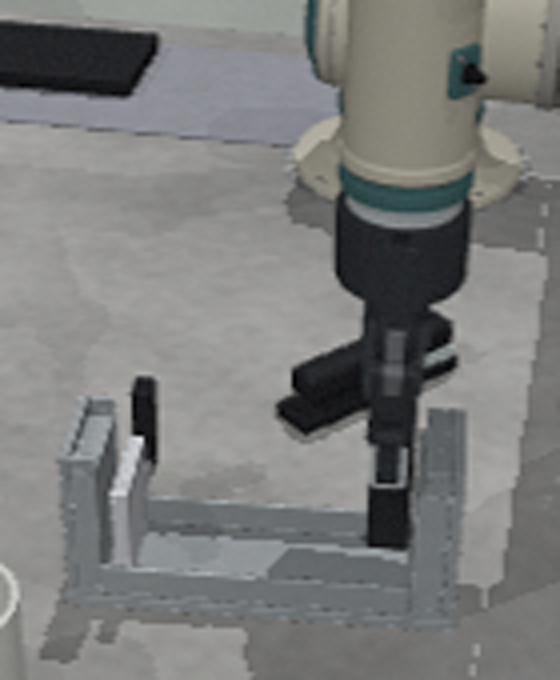

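```bash
python3 -m jog '[255,-0.05,2,0.15,0,0,0,255,-0.05,3.5,0.15,0,0,0,255,-0.05,4,0.15,0,0,0,255,-0.05,4,0.15,0,0,0]' 
python3 -c "
from h import *
print(tocad(get_state()['position']),delta(cad(0,.077,.056),D,cx))"
```

```text
clock: 10.82
position: [0.6027, 0.0521, 0.0584]
ee_rot: [0.52, -0.52, 0.479, -0.479]
contact_force: [-0.2, 0.6, -2.2]
width: 0.0594
[ 1.5 77.3 58.4] (array([ 0.03,  0.24, -0.15]), array([-0.   , -0.002, -0.001]))
```

```bash
python3 -m jog '[255,0,0.25,0,0,0,0,255,0,0.25,0,0,0,0,255,0,0.4,0,0,0,0,255,0,0.4,0,0,0,0]' 
python3 -c "
from h import *
print(tocad(get_state()['position']))"
```

```text
clock: 11.32
position: [0.603, 0.0523, 0.0551]
ee_rot: [0.52, -0.52, 0.479, -0.479]
contact_force: [-0.2, 0.5, 3.4]
width: 0.0593
[ 1.8 77.4 55.1]
```

```bash
python3 -m jog '[0,0,0,0,0,0,0,0,0,0,0,0,0,0,0,0,0,0,0,0,0,0,0,0,0,0,0,0,0,0,-5,0,0,0,0,0,0,-11,0,0,0,0,0,0,-12,0,0,0,0,0,0,-12,0,0,0,0]'
python3 -c "
from h import *
print(tocad(get_state()['position']),get_state()['width'])
t=get_image('scene'); crop(t,'pics/s11.png',250,390,140,280,4)
print(dr(1,.17))"
```

```text
clock: 12.32
position: [0.6028, 0.0522, 0.1749]
ee_rot: [0.52, -0.52, 0.479, -0.48]
contact_force: [-0.6, 0.0, -0.8]
width: 0.0853
[  1.7  77.4 174.9] 0.08529171037399282
(array([ 38.72,   0.36, -17.55]), array([ 0.01 ,  0.587, -0.001]))
```

View pics/s11.png

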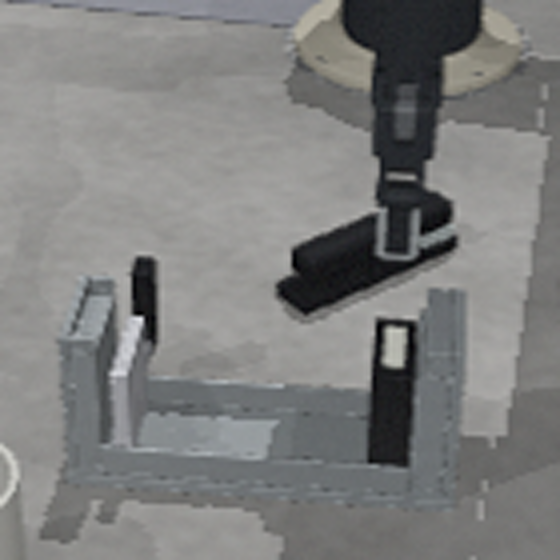

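```bash
python3 -m jog '[0,38.7,0.4,-17.5,0,0.587,0,0,38.7,0.4,-17.5,0,0.587,0,0,38.7,0.4,-17.5,0,0.587,0,0,38.7,0.4,-17.5,0,0.587,0,0,38.7,0.4,-17.5,0,0.587,0,0,38.7,0.4,-17.5,0,0.587,0,0,38.7,0.4,-17.5,0,0.587,0,0,38.7,0.4,-17.5,0,0.587,0,0,38.7,0.4,-17.5,0,0.587,0,0,38.7,0.4,-17.5,0,0.587,0,0,38.7,0.4,-17.5,0,0.587,0]'
python3 -c "
from h import *
print(dr(1,.045))"
```

```text
clock: 13.75
position: [0.4603, -0.3465, 0.1701]
ee_rot: [0.501, -0.5, 0.5, -0.499]
contact_force: [-0.4, -0.1, 0.2]
width: 0.0855
(array([ 0.16, 12.51, -0.16]), array([ 0.002,  0.013, -0.004]))
```

```bash
python3 -m jog '[0,0,5,0,0,0,0,0,0,10,0,0,0,0,0,0,12.6,0,0,0,0,0,0,12.6,0,0,0,0,255,0,12.6,0,0,0,0,255,0,12.6,0,0,0,0,255,0,12.6,0,0,0,0,255,0,12.6,0,0,0,0,255,0,12.6,0,0,0,0,255,0,12.6,0,0,0,0]' 40
python3 -c "
from h import *
print(get_state()['position'],delta(cad(0,.048,.2),D,cx))"
```

```text
clock: 15.0
position: [0.4609, -0.3486, 0.0461]
ee_rot: [-0.5, 0.5, -0.499, 0.501]
contact_force: [0.1, -0.0, 6.5]
width: 0.0594
[ 0.4608763  -0.34859061  0.04611491] (array([-37.11, -15.43,  14.3 ]), array([-0.018, -0.589,  0.016]))
```

```bash
python3 -m jog '[255,0,-5,0,0,0,0,255,0,-10,0,0,0,0,255,0,-15.4,0,0,0,0,255,-5,-15.4,2,0,-0.2,0,255,-10,-15.4,4,0,-0.4,0,255,-15,-15.4,6,0,-0.589,0,255,-20,-15.4,8,0,-0.589,0,255,-25,-15.4,10,0,-0.589,0,255,-30,-15.4,12,0,-0.589,0,255,-34.5,-15.4,13.5,0,-0.589,0,255,-37.1,-15.4,14.4,0,-0.589,0,255,-37.1,-15.4,14.4,0,-0.589,0]' 60
python3 -m jog '[255,0,0,0,0,0,0,255,0,5,0,0,0,0,255,0,10,0,0,0,0,255,0,10,0,0,0,0,255,0,10,0,0,0,0]' 
python3 -c "
from h import *
print(tocad(get_state()['position']),delta(cad(0,.0475,.056),D,cx))"
```

```text
clock: 16.5
position: [0.6041, 0.0253, 0.198]
ee_rot: [0.521, -0.521, 0.478, -0.478]
contact_force: [-0.6, 0.0, -2.2]
width: 0.0595
clock: 17.12
position: [0.6052, 0.0222, 0.1]
ee_rot: [0.52, -0.519, 0.479, -0.48]
contact_force: [-0.5, 0.5, -1.2]
width: 0.0589
[  1.6  47.3 100. ] (array([-0.02,  4.4 , -0.17]), array([-0.02 , -0.007,  0.004]))
```

```bash
python3 -m jog '[255,0,2,-0.1,0,0,0,255,0,3.8,-0.1,0,0,0,255,0,4.3,-0.1,0,0,0,255,0,4.7,-0.1,0,0,0,255,0,4.7,-0.1,0,0,0]' 
python3 -c "
from h import *
print(tocad(get_state()['position']))"
```

```text
clock: 17.75
position: [0.6045, 0.0228, 0.0543]
ee_rot: [0.521, -0.519, 0.478, -0.48]
contact_force: [-2.0, -0.1, 4.9]
width: 0.0593
[ 1.  47.9 54.3]
```

```bash
python3 -m jog '[0,0,0,0,0,0,0,0,0,0,0,0,0,0,0,0,0,0,0,0,0,0,0,0,0,0,0,0,0,0,-5,0,0,0,0,0,0,-11,0,0,0,0,0,0,-12,0,0,0,0,0,0,-12,0,0,0,0]'
python3 -c "
from h import *
t=get_image('scene'); crop(t,'pics/s12.png',150,390,140,280,3.3)
print(dr(2,.17))"
```

```text
clock: 18.75
position: [0.6031, 0.0231, 0.1719]
ee_rot: [0.52, -0.52, 0.479, -0.479]
contact_force: [0.4, -0.4, -0.0]
width: 0.0851
(array([ 42.39,   0.05, -17.96]), array([ 0.011, -0.074, -0.003]))
```

View pics/s12.png

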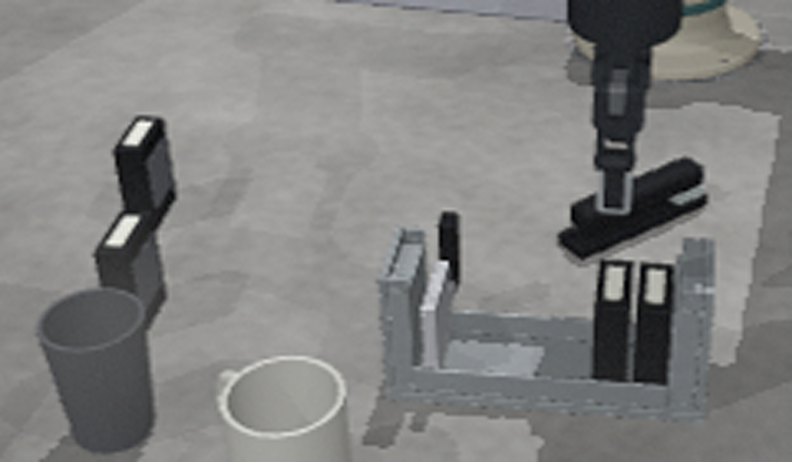

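Two drives stand side by side by the packing wall. Next, the third.

```bash
python3 -m jog '[0,42.4,0,-18,0,-0.074,0,0,42.4,0,-18,0,-0.074,0,0,42.4,0,-18,0,-0.074,0,0,42.4,0,-18,0,-0.074,0,0,42.4,0,-18,0,-0.074,0,0,42.4,0,-18,0,-0.074,0,0,42.4,0,-18,0,-0.074,0,0,42.4,0,-18,0,-0.074,0,0,42.4,0,-18,0,-0.074,0,0,42.4,0,-18,0,-0.074,0,0,42.4,0,-18,0,-0.074,0,0,42.4,0,-18,0,-0.074,0]'
python3 -c "
from h import *
print(dr(2,.045))"
```

```text
clock: 20.3
position: [0.459, -0.4129, 0.1715]
ee_rot: [0.523, -0.523, 0.476, -0.476]
contact_force: [-0.6, -0.6, 0.4]
width: 0.0853
(array([ 0.1 , 12.65, -0.11]), array([-0.002,  0.013, -0.001]))
```

```bash
python3 -m jog '[0,0,5,0,0,0,0,0,0,10,0,0,0,0,0,0,12.6,0,0,0,0,0,0,12.6,0,0,0,0,255,0,12.6,0,0,0,0,255,0,12.6,0,0,0,0,255,0,12.6,0,0,0,0,255,0,12.6,0,0,0,0,255,0,12.6,0,0,0,0,255,0,12.6,0,0,0,0]' 40
python3 -c "
from h import *
print(get_state()['position'],delta(cad(0,.018,.2),D,cx))"
```

```text
clock: 21.55
position: [0.4594, -0.4153, 0.0473]
ee_rot: [-0.523, 0.523, -0.475, 0.478]
contact_force: [0.1, -0.1, 6.5]
width: 0.0593
[ 0.45937066 -0.4152682   0.04730967] (array([-39.24, -15.34,  18.41]), array([-0.018,  0.075,  0.022]))
```

```bash
python3 -m jog '[255,0,-5,0,0,0,0,255,0,-10,0,0,0,0,255,0,-15.3,0,0,0,0,255,-5,-15.3,2.4,0,0.07,0,255,-10,-15.3,4.7,0,0.07,0,255,-15,-15.3,7,0,0.07,0,255,-20,-15.3,9.4,0,0.07,0,255,-25,-15.3,11.7,0,0.07,0,255,-30,-15.3,14.1,0,0.07,0,255,-35,-15.3,16.4,0,0.07,0,255,-38.5,-15.3,18,0,0.07,0,255,-39.2,-15.3,18.4,0,0.07,0]' 60
python3 -m jog '[255,0,0,0,0,0,0,255,0,0,0,0,0,0,255,0,5,0,0,0,0,255,0,9.5,0,0,0,0,255,0,9.5,0,0,0,0,255,0,9.5,0,0,0,0]' 
python3 -c "
from h import *
print(tocad(get_state()['position']),delta(cad(0,.018,.056),D,cx))"
```

```text
clock: 23.05
position: [0.6055, -0.0043, 0.1981]
ee_rot: [0.521, -0.521, 0.478, -0.478]
contact_force: [-1.0, -1.1, -1.5]
width: 0.0594
clock: 23.8
position: [0.6066, -0.0079, 0.1049]
ee_rot: [0.52, -0.519, 0.478, -0.48]
contact_force: [0.3, -0.4, -2.7]
width: 0.0596
[  0.5  17.1 104.9] (array([-0.09,  4.89, -0.06]), array([-0.019, -0.004,  0.004]))
```

```bash
python3 -m jog '[255,0,2,0,0,0,0,255,0,4,0,0,0,0,255,0,4.7,0,0,0,0,255,0,5.1,0,0,0,0,255,0,5.1,0,0,0,0]' 
python3 -c "
from h import *
print(tocad(get_state()['position']))"
```

```text
clock: 24.42
position: [0.6065, -0.0072, 0.0554]
ee_rot: [0.521, -0.52, 0.478, -0.48]
contact_force: [-1.9, -0.5, 5.3]
width: 0.0592
[ 0.5 17.8 55.4]
```

```bash
python3 -m jog '[0,0,0,0,0,0,0,0,0,0,0,0,0,0,0,0,0,0,0,0,0,0,0,0,0,0,0,0,0,0,-5,0,0,0,0,0,0,-11,0,0,0,0,0,0,-12,0,0,0,0,0,0,-12,0,0,0,0]'
python3 -c "
from h import *
print(dr(3,.17))"
```

```text
clock: 25.42
position: [0.6055, -0.0069, 0.1729]
ee_rot: [0.521, -0.52, 0.478, -0.479]
contact_force: [-0.3, 0.0, -0.3]
width: 0.0855
(array([35.25,  0.29, -3.4 ]), array([-0.01 ,  0.093,  0.002]))
```

```bash
python3 -m jog '[0,35.2,0.3,-3.4,0,0.09,0,0,35.2,0.3,-3.4,0,0.09,0,0,35.2,0.3,-3.4,0,0.09,0,0,35.2,0.3,-3.4,0,0.09,0,0,35.2,0.3,-3.4,0,0.09,0,0,35.2,0.3,-3.4,0,0.09,0,0,35.2,0.3,-3.4,0,0.09,0,0,35.2,0.3,-3.4,0,0.09,0,0,35.2,0.3,-3.4,0,0.09,0,0,35.2,0.3,-3.4,0,0.09,0]'
python3 -c "
from h import *
print(dr(3,.045))
t=get_image('scene'); crop(t,'pics/s13.png',150,390,110,280,3.3)"
```

```text
clock: 26.68
position: [0.6008, -0.3591, 0.1693]
ee_rot: [0.518, -0.518, 0.482, -0.482]
contact_force: [0.2, -0.0, 0.6]
width: 0.0854
(array([ 2.000e-01,  1.243e+01, -1.000e-02]), array([ 0.   ,  0.014, -0.003]))
```

View pics/s13.png

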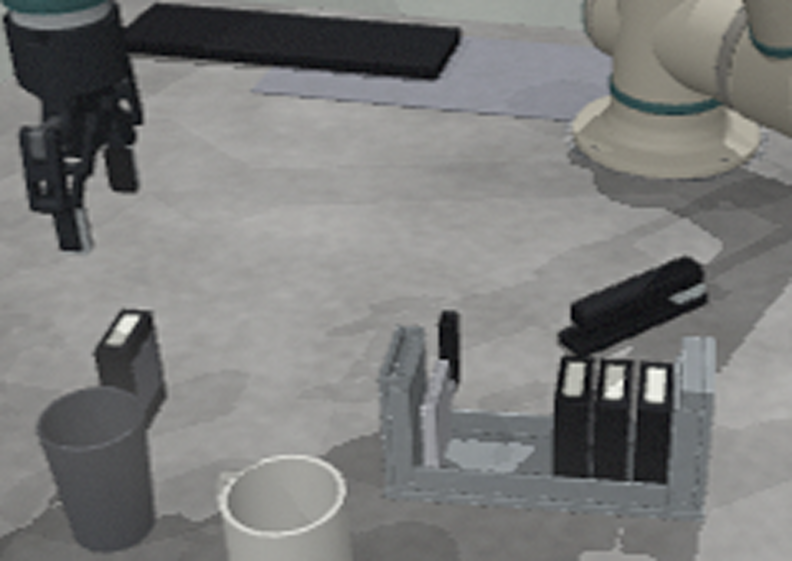

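Three drives stand in place; the gripper is over the fourth.

```bash
python3 -m jog '[0,0.1,5,0,0,0,0,0,0.1,10,0,0,0,0,0,0.1,12.5,0,0,0,0,0,0.1,12.5,0,0,0,0,255,0.1,12.5,0,0,0,0,255,0.1,12.5,0,0,0,0,255,0.1,12.5,0,0,0,0,255,0.1,12.5,0,0,0,0,255,0.1,12.5,0,0,0,0,255,0.1,12.5,0,0,0,0]' 40
python3 -c "
from h import *
print(get_state()['position'],delta(cad(0,-.012,.2),D,cx))"
```

```text
clock: 27.98
position: [0.6018, -0.3623, 0.0466]
ee_rot: [0.517, -0.517, 0.481, -0.484]
contact_force: [0.2, 0.0, 5.5]
width: 0.0593
[ 0.60183408 -0.36229335  0.04658331] (array([-32.37, -15.41,   2.99]), array([-0.023, -0.085,  0.018]))
```

```bash
python3 -m jog '[255,0,-5,0,0,0,0,255,0,-10,0,0,0,0,255,0,-15.4,0,0,0,0,255,-5,-15.4,0.5,0,-0.08,0,255,-10,-15.4,1,0,-0.08,0,255,-15,-15.4,1.5,0,-0.08,0,255,-20,-15.4,2,0,-0.08,0,255,-25,-15.4,2.5,0,-0.08,0,255,-29.5,-15.4,3,0,-0.08,0,255,-32.3,-15.4,3,0,-0.08,0,255,-32.3,-15.4,3,0,-0.08,0,255,-32.3,-15.4,3,0,-0.08,0]' 60
python3 -m jog '[255,0,5,0,0,0,0,255,0,9.5,0,0,0,0,255,0,9.5,0,0,0,0,255,0,9.5,0,0,0,0]' 
python3 -c "
from h import *
print(tocad(get_state()['position']),delta(cad(0,-.012,.056),D,cx))"
```

```text
clock: 29.48
position: [0.6078, -0.0378, 0.1982]
ee_rot: [-0.52, 0.52, -0.479, 0.479]
contact_force: [0.4, 0.7, -2.3]
width: 0.0593
clock: 29.98
position: [0.6093, -0.0383, 0.1047]
ee_rot: [0.52, -0.519, 0.479, -0.48]
contact_force: [1.0, -0.5, -1.1]
width: 0.0591
[  0.7 -13.4 104.7] (array([-0.15,  4.87, -0.08]), array([-0.018, -0.013,  0.005]))
```

```bash
python3 -m jog '[255,-0.1,2,0,0,0,0,255,-0.1,4,0,0,0,0,255,-0.1,4.7,0,0,0,0,255,-0.1,5.1,0,0,0,0,255,-0.1,5.1,0,0,0,0]' 
python3 -m jog '[0,0,0,0,0,0,0,0,0,0,0,0,0,0,0,0,0,0,0,0,0,0,0,0,0,0,0,0,0,0,-5,0,0,0,0,0,0,-11,0,0,0,0,0,0,-12,0,0,0,0,0,0,-12,0,0,0,0]'
python3 -c "
from h import *
s=get_image('scene'); crop(s,'pics/s14.png',250,390,150,280,4);t=get_image('top'); crop(t,'pics/t14.png',160,400,130,270,3.3)
print(delta(cad(-.061,-.0832,.17),D,cy))"
```

```text
clock: 30.6
position: [0.6091, -0.0366, 0.0547]
ee_rot: [0.521, -0.519, 0.478, -0.48]
contact_force: [-0.9, 0.3, 5.0]
width: 0.0591
clock: 31.6
position: [0.608, -0.0362, 0.1729]
ee_rot: [0.52, -0.52, 0.479, -0.48]
contact_force: [0.2, 0.0, 0.4]
width: 0.0857
(array([ 7.24,  0.07, -5.92]), array([ 0.023, 11.245,  0.012]))
```

View pics/s14.png

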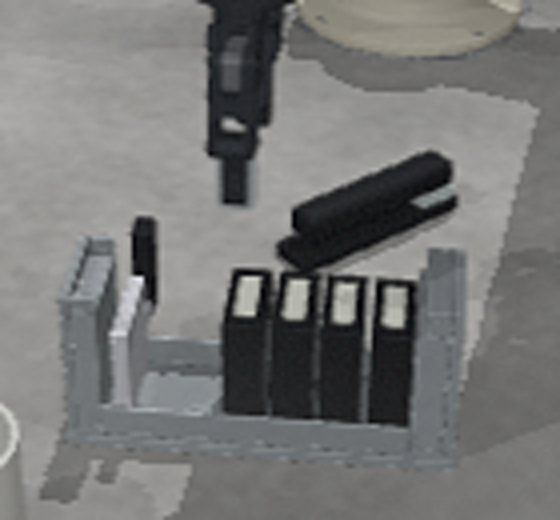

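View pics/t14.png

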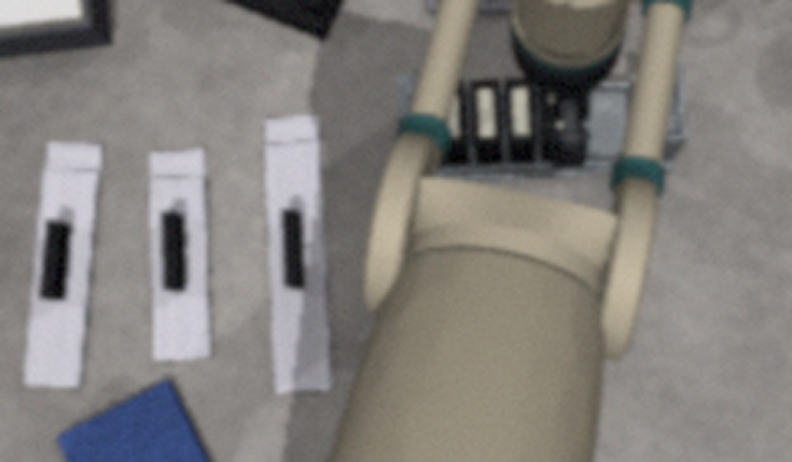

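```bash
python3 -m jog '[0,7.2,0,-5.9,0,11.245,0,0,7.2,0,-5.9,0,11.245,0,0,7.2,0,-5.9,0,11.245,0,0,7.2,0,-5.9,0,11.245,0,0,7.2,0,-5.9,0,11.245,0,0,7.2,0,-5.9,0,11.245,0,0,7.2,0,-5.9,0,11.245,0,0,7.2,0,-5.9,0,11.245,0,0,7.2,0,-5.9,0,11.245,0,0,7.2,0,-5.9,0,11.245,0]'
python3 -c "
from h import *
print(delta(cad(-.061,-.0832,.062),D,cy),get_state()['qpos'])"
```

```text
clock: 32.95
position: [0.5538, -0.1124, 0.1703]
ee_rot: [0.028, -0.031, 0.707, -0.706]
contact_force: [-0.8, -0.6, -0.7]
width: 0.0856
(array([-1.000e-02,  1.083e+01,  7.000e-02]), array([0.012, 0.006, 0.026])) [-3.23445530e-01  3.03801751e-01  1.62175430e+00  9.40719123e-05
  1.22002475e+00  1.16440123e+00]
```

```bash
python3 -m jog '[0,0,5,0,0,0,0,0,0,10.8,0,0,0,0,0,0,10.8,0,0,0,0,255,0,10.8,0,0,0,0,255,0,10.8,0,0,0,0,255,0,10.8,0,0,0,0,255,0,10.8,0,0,0,0,255,0,10.8,0,0,0,0,255,0,10.8,0,0,0,0]' 40
python3 -m jog '[255,0,0,-1.2,0,0,0,255,0,0,-2.4,0,0,0,255,0,0,-3.6,0,0,0,255,0,0,-4.4,0,0,0,255,0,0,-5,0,0,0,255,0,0,-5.4,0,0,0,255,0,0,-5.4,0,0,0]'
python3 -c "
from h import *
print(tocad(get_state()['position']))
s=get_image('scene'); crop(s,'pics/s15.png',250,390,150,280,4)"
```

```text
clock: 34.08
position: [0.5555, -0.113, 0.0656]
ee_rot: [-0.03, 0.028, -0.706, 0.707]
contact_force: [-0.3, 0.5, 6.5]
width: 0.0134
clock: 34.95
position: [0.5512, -0.059, 0.0655]
ee_rot: [-0.03, 0.028, -0.706, 0.707]
contact_force: [-0.7, -0.2, 6.7]
width: 0.0133
[-58.9 -29.3  65.5]
```

View pics/s15.png

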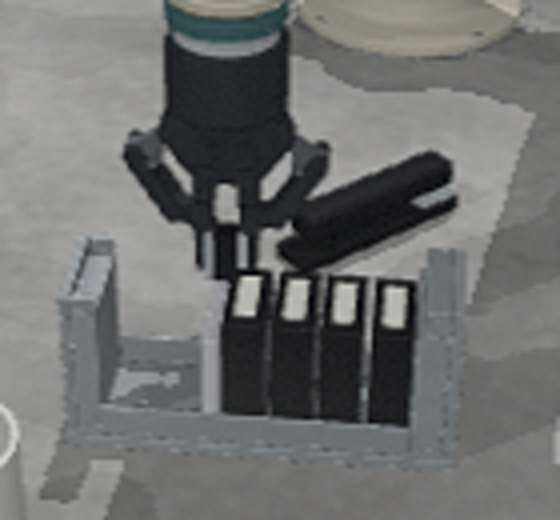

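```bash
python3 -m jog '[255,0,0,-0.25,0,0,0,255,0,0,-0.5,0,0,0,255,0,0,-0.7,0,0,0,255,0,0,-0.9,0,0,0,255,0,0,-1.1,0,0,0,255,0,0,-1.3,0,0,0,255,0,0,-1.3,0,0,0]' 60
python3 -c "
from h import *
print(tocad(get_state()['position']))"
python3 -m jog '[255,0,0,-0.15,0,0,0,255,0,0,-0.25,0,0,0,255,0,0,-0.25,0,0,0]'
python3 -c "
from h import *
print(tocad(get_state()['position']))"
```

```text
clock: 35.88
position: [0.5503, -0.0479, 0.0656]
ee_rot: [-0.03, 0.028, -0.705, 0.708]
contact_force: [-1.5, -5.0, 6.3]
width: 0.0133
[-58.9 -18.1  65.6]
clock: 36.25
position: [0.5501, -0.0458, 0.0656]
ee_rot: [-0.03, 0.028, -0.705, 0.708]
contact_force: [-1.7, -7.4, 5.3]
width: 0.0132
[-58.9 -16.   65.6]
```

```bash
python3 -m jog '[255,0,0,-0.15,0,0,0,255,0,0,-0.25,0,0,0,255,0,0,-0.25,0,0,0]'
python3 -m jog '[255,0,0,-0.15,0,0,0,255,0,0,-0.25,0,0,0,255,0,0,-0.25,0,0,0]'
python3 -c "
from h import *
print(tocad(get_state()['position']))
s=get_image('scene'); crop(s,'pics/s16.png',250,390,150,280,5)"
```

```text
clock: 36.62
position: [0.5501, -0.0453, 0.0656]
ee_rot: [-0.03, 0.029, -0.704, 0.709]
contact_force: [-1.1, -13.3, 4.8]
width: 0.0132
clock: 37.0
position: [0.5501, -0.0453, 0.0656]
ee_rot: [-0.031, 0.029, -0.702, 0.711]
contact_force: [-1.5, -20.4, 4.3]
width: 0.0132
[-58.9 -15.5  65.6]
```

View pics/s16.png

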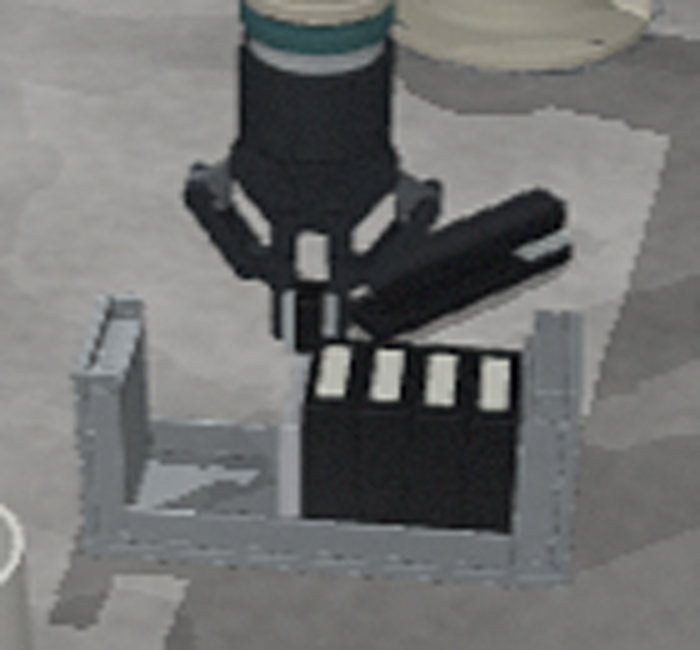

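```bash
python3 -m jog '[255,0,0,0.3,0,0,0,255,0,0,0.3,0,0,0,0,0,0,0.35,0,0,0,0,0,0,0.4,0,0,0,0,0,0,0.4,0,0,0,0,0,0,0.4,0,0,0,0,0,-5,0.4,0,0,0,0,0,-11,0.4,0,0,0,0,0,-12,0.4,0,0,0,0,0,-14,0.4,0,0,0]'
python3 -m jog '[0,-15,0,-2,0,0,0,0,-15,0,-2,0,0,0,0,-15,0,-2,0,0,0,0,-15,0,-2,0,0,0]'
python3 - <<'E'
from h import *
print(get_state()['position'],get_state()['qpos'])
t=get_image('top');s=get_image('scene'); crop(s,'pics/s17.png',250,390,180,280,5);crop(t,'pics/t17.png',160,400,130,270,3.3)
E
```

```text
clock: 38.3
position: [0.5482, -0.0421, 0.204]
ee_rot: [0.028, -0.03, 0.707, -0.706]
contact_force: [-0.7, -0.2, -0.5]
width: 0.0854
clock: 38.8
position: [0.6977, -0.0096, 0.2017]
ee_rot: [0.028, -0.03, 0.707, -0.706]
contact_force: [-0.4, 0.0, 0.2]
width: 0.0853
[ 0.69772978 -0.00958654  0.20168965] [-1.13463265e-01  4.78910825e-01  1.25866844e+00  2.00344252e-04
  1.40696219e+00  1.37416298e+00]
```

View pics/s17.png

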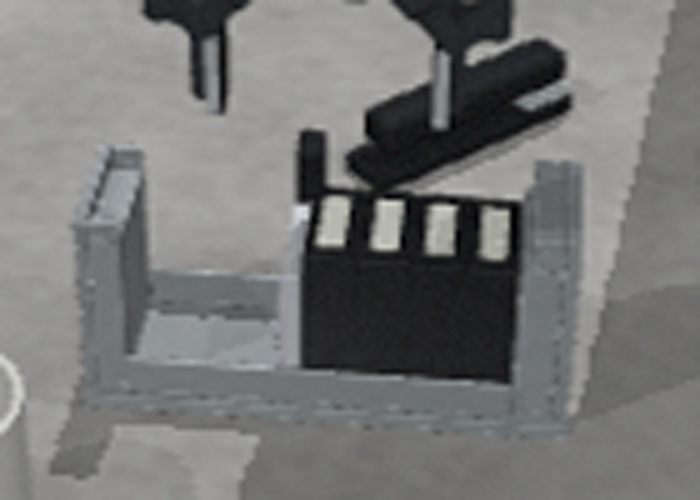

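View pics/t17.png

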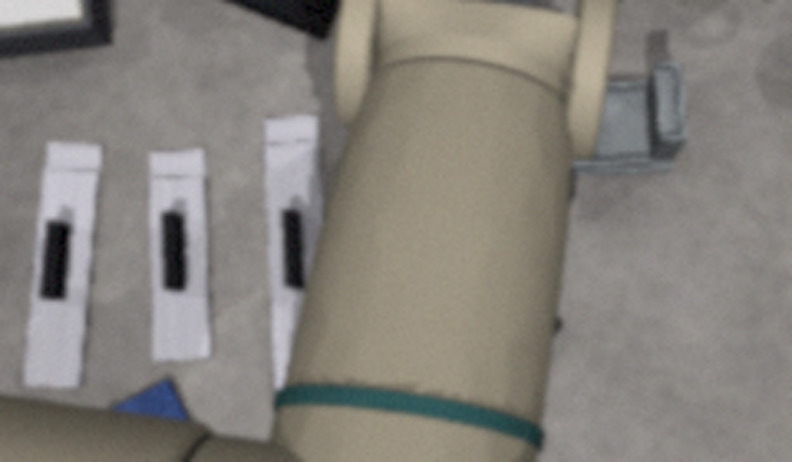

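```bash
cat > cov.py <<'E'
from h import *
def covers(box=(150,262,155,260)):
    d=get_image("top"); u0,u1,v0,v1=box; f=6
    G=cv2.resize(d["color"][v0:v1,u0:u1],None,fx=f,fy=f,interpolation=cv2.INTER_CUBIC).astype(int)
    m=((G.min(2)>128)&(G[:,:,0]>=G[:,:,2]+0)).astype(np.uint8)
    out=[]
    for c in cv2.findContours(m,0,1)[0]:
        if cv2.contourArea(c)<300*f*f/2: continue
        b=(cv2.boxPoints(cv2.minAreaRect(c))+.5)/f-.5+[u0,v0]
        X=ray(d,b,.009); e1=X[1]-X[0]; e2=X[2]-X[1]
        if np.linalg.norm(e1)<np.linalg.norm(e2): e1,e2=e2,e1
        if e1[0]<0:e1=-e1
        print("c",np.round(X.mean(0)[:2]*1000,1),"px",np.round(b.mean(0),1),"len",np.round([np.linalg.norm(e1)*1000,np.linalg.norm(e2)*1000],1),"ang",round(np.degrees(np.arctan2(e1[1],e1[0])),2))
    g=G.max(2); m=(g<60).astype(np.uint8)
    for c in cv2.findContours(m,0,1)[0]:
        if not 60*f*f<cv2.contourArea(c)<300*f*f: continue
        b=(cv2.boxPoints(cv2.minAreaRect(c))+.5)/f-.5+[u0,v0]; X=ray(d,b,.04)
        print("rib z40",np.round(X*1000,1)[:,:2].tolist(),np.round(X.mean(0)[:2]*1000,1))
if __name__=="__main__": covers()
E
python3 cov.py
```

```text
c [484.9 301. ] px [213.9 207.1] len [195.5  55.4] ang 5.23
c [474.3 406.7] px [178.2 209.9] len [226.6  57.7] ang -1.37
c [490.2 202.4] px [246.9 206.5] len [255.9  50.7] ang 1.94
rib z40 [[441.9, 409.6], [507.1, 408.8], [505.9, 390.7], [440.7, 391.7]] [473.9 400.2]
rib z40 [[517.3, 307.4], [518.0, 291.5], [452.2, 285.9], [451.4, 301.7]] [484.7 296.6]
rib z40 [[522.4, 201.3], [523.2, 187.2], [455.8, 181.4], [454.9, 195.4]] [489.1 191.3]
```

```bash
cat > cov2.py <<'E'
from h import *
def line(u0=163,u1=200,v0=165,v1=255,z=.009):
    d=get_image("top"); f=4
    G=cv2.resize(d["color"][v0:v1,u0:u1],None,fx=f,fy=f,interpolation=cv2.INTER_CUBIC).astype(int).min(2)
    E=[]
    for r in range(G.shape[0]):
        k=np.where(G[r]>150)[0]
        if len(k)<8*f: continue
        E.append((r,k[0],k[-1]))
    E=np.array(E,float); 
    L=ray(d,np.c_[(E[:,1]+.5)/f-.5+u0,(E[:,0]+.5)/f-.5+v0],z); R=ray(d,np.c_[(E[:,2]+.5)/f-.5+u0,(E[:,0]+.5)/f-.5+v0],z)
    print("x ends",L[0,0],L[-1,0])
    sel=slice(8,-8)
    for n,P in(("L",L),("R",R)):
        a=np.polyfit(P[sel,0],P[sel,1],1); r=P[sel,1]-np.polyval(a,P[sel,0]); k=abs(r)<.004; a=np.polyfit(P[sel,0][k],P[sel,1][k],1)
        print(n,np.degrees(np.arctan(a[0])),"y at x=.474:",np.polyval(a,.474))
line()
E
python3 cov2.py
python3 -c "
from h import *
s=get_image('scene'); crop(s,'pics/s18.png',380,510,190,280,6);t=get_image('top'); crop(t,'pics/t18.png',160,200,165,255,6)"
```

```text
x ends 0.5847383863326142 0.36419703652997676
L -0.6698965714116183 y at x=.474: 0.4309211695559917
R -1.5593668550608182 y at x=.474: 0.3823638574646709
```

View pics/s18.png

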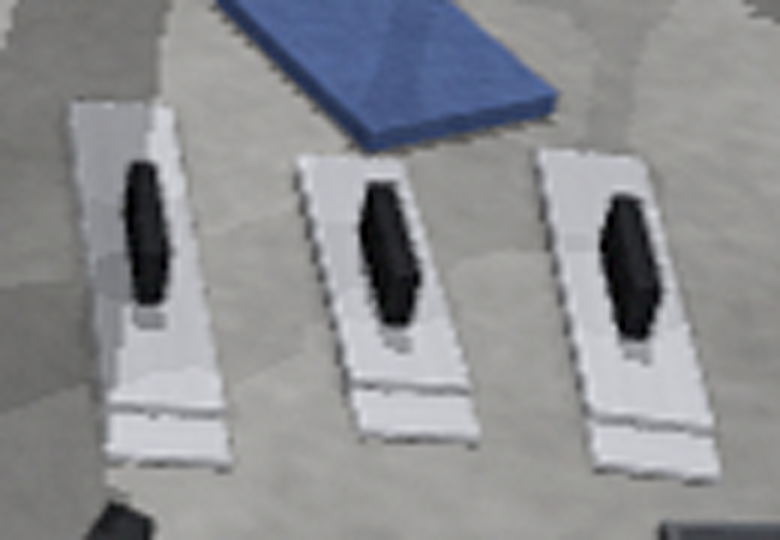

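View pics/t18.png

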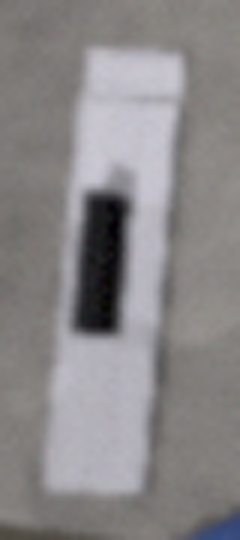

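```bash
cat >> h.py <<'E'
BA=np.radians(-1.2); BX=np.array([np.cos(BA),np.sin(BA),0]); BY=np.array([-np.sin(BA),np.cos(BA),0])
E
python3 -c "
from h import *
print(delta([.4745,.4066,.14],D,BY))"
```

```text
(array([ 18.65,   6.48, -43.38]), array([0.   , 0.734, 0.003]))
```

```bash
python3 -m jog '[0,10,0,-23.3,0,0.734,0,0,10,0,-23.3,0,0.734,0,0,10,0,-23.3,0,0.734,0,0,10,0,-23.3,0,0.734,0,0,18.6,6.4,-43.3,0,0.734,0,0,18.6,6.4,-43.3,0,0.734,0,0,18.6,6.4,-43.3,0,0.734,0,0,18.6,6.4,-43.3,0,0.734,0,0,18.6,6.4,-43.3,0,0.734,0,0,18.6,6.4,-43.3,0,0.734,0,0,18.6,6.4,-43.3,0,0.734,0,0,18.6,6.4,-43.3,0,0.734,0]'
python3 -c "
from h import *
print(delta([.4745,.4066,.014],D,BY),get_state()['qpos'])
s=get_image('scene'); crop(s,'pics/s19.png',350,520,130,290,4);t=get_image('top'); crop(t,'pics/t19.png',100,400,110,270,2.6)"
```

```text
clock: 40.6
position: [0.477, 0.405, 0.1409]
ee_rot: [-0.008, 0.008, 0.707, -0.707]
contact_force: [-0.1, -0.2, -0.3]
width: 0.0857
(array([ 0.26, 12.69, -0.14]), array([ 0.003, -0.009, -0.006])) [ 5.92964141e-01  4.10020819e-01  1.53172701e+00 -1.51441006e-04
  1.19893769e+00  2.18607055e+00]
```

View pics/s19.png

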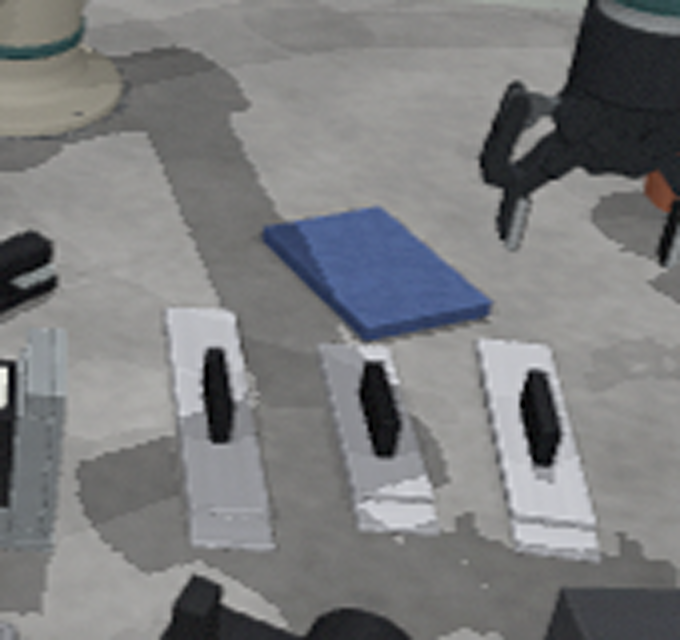

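View pics/t19.png

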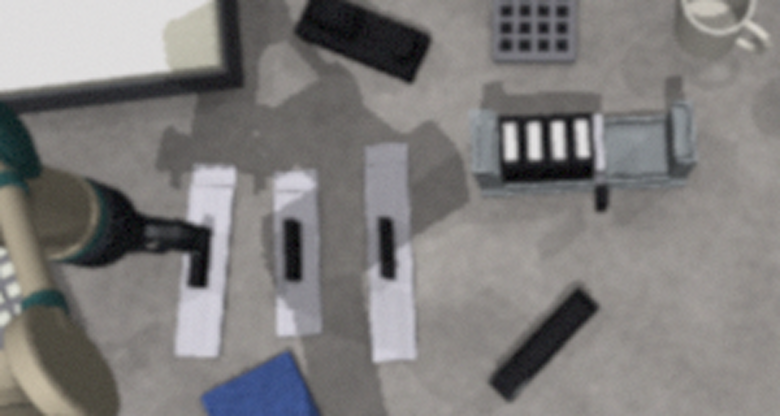

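```bash
python3 -c "
from h import *
s=get_image('scene'); p=get_state()['position']; print(p,proj(s,p), proj(s,[.4745,.4066,.04]))
print(delta([.4745,.4066,.014],D,BY))"; python3 cov2.py
```

```text
[0.4766375  0.40546628 0.14056375] [[495.34569309 196.93214174]] [[486.25971095 228.72337904]]
(array([ 0.22, 12.66, -0.11]), array([ 0.002, -0.005, -0.003]))
x ends 0.5809866526173195 0.36270395104250513
L -0.9855649993667038 y at x=.474: 0.43197216116941844
R -1.1595283444263438 y at x=.474: 0.3811713121637874
```

```bash
python3 -m jog '[0,0.1,5,0,0,0,0,0,0.1,10,0,0,0,0,0,0.1,12.6,0,0,0,0,0,0.1,12.6,0,0,0,0,0,0.1,12.6,0,0,0,0]'
python3 -c "
from h import *
print(delta([.4745,.4066,.014],D,BY),get_state()['contact_force'])
s=get_image('scene'); crop(s,'pics/s20.png',400,520,170,290,5)"
```

```text
clock: 41.42
position: [0.4761, 0.4067, 0.0155]
ee_rot: [-0.007, 0.008, 0.708, -0.707]
contact_force: [-0.3, -0.2, 0.8]
width: 0.0853
(array([0.16, 0.14, 0.01]), array([ 0.01 ,  0.002, -0.013])) [-0.32342185 -0.15338852  0.81629949]
```

View pics/s20.png

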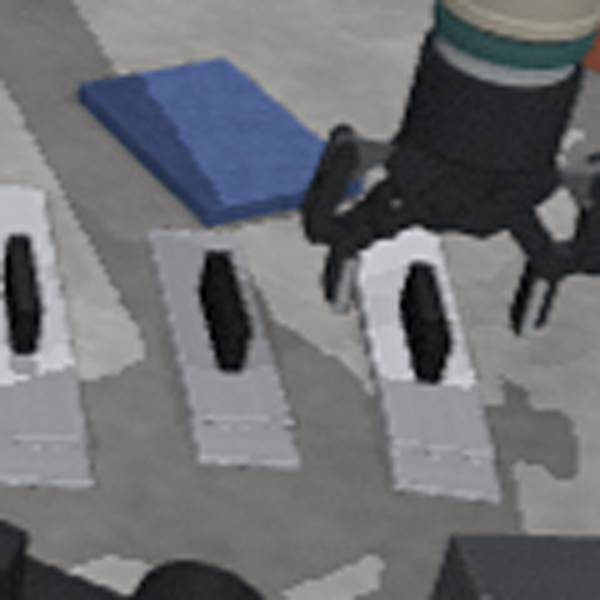

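```bash
python3 -m jog '[255,0.1,0,0,0,0,0,255,0.1,0,0,0,0,0,255,0.1,0,0,0,0,0,255,0.1,0,0,0,0,0,255,0.1,0,0,0,0,0,255,0.1,0,0,0,0,0,255,0.1,0,0,0,0,0]' 80
python3 -c "
from h import *
print(delta([.4745,.4066,.014],D,BY))
s=get_image('scene'); crop(s,'pics/s21.png',400,520,170,290,5)"
```

```text
clock: 42.35
position: [0.4744, 0.4063, 0.0148]
ee_rot: [-0.007, 0.007, 0.707, -0.707]
contact_force: [-0.6, -0.4, 5.0]
width: 0.0124
(array([-0.01,  0.08, -0.03]), array([ 0.004,  0.003, -0.005]))
```

View pics/s21.png

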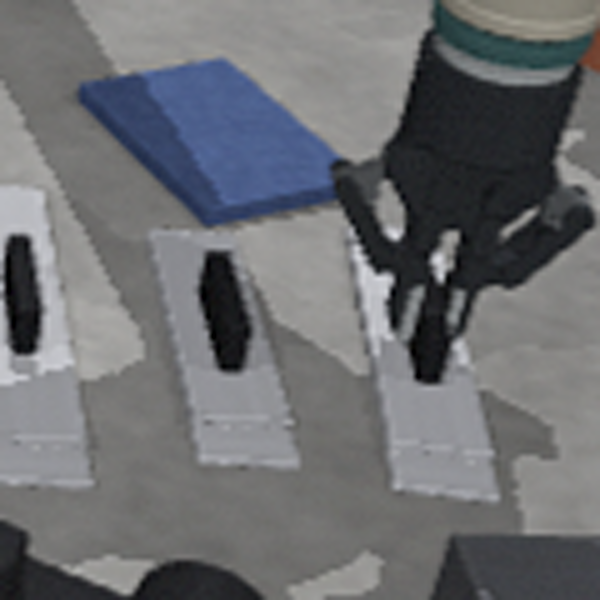

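```bash
cat >> h.py <<'E'
def cov(yt,zt,th,x=0.,yaw=0,g=.0148,dy=0):
    "yt,zt: tip bottom in caddy frame; th deg tilt (far end raised)"
    s,R=q(); th=np.radians(th); z=np.array([0,0,1.])
    h=cy*np.cos(th)-z*np.sin(th); n=z*np.cos(th)+cy*np.sin(th)
    p=cad(x,yt,zt)-.111*h+g*n-dy*h
    sg=1 if R.as_matrix()[:,0]@(BX if yaw else h)>0 else -1
    X=sg*h; Y=-n; Rt=Ro.from_matrix(np.c_[X,Y,np.cross(X,Y)])
    t,w=delta(p,Rt=Rt); print("TCP",np.round(p,4),"tz",t,"turn",w)
def tip():
    s,R=q(); M=R.as_matrix(); n=-M[:,1]; h=M[:,0]*np.sign(M[:,0]@(cy)); 
    T=s["position"]-.0148*n+.111*h; print("tip cad",tocad(T),"tilt",np.round(np.degrees(np.arcsin(-h[2])),2),"yawerr",np.round(np.degrees(h@cx),2),"F",np.round(s["contact_force"],1),"w",s["width"])
E
python3 -m jog '[255,0,-2,0,0,0,0,255,0,-5,0,0,0,0,255,0,-10,0,0,0,0,255,0,-15,0,0,0,0,255,0,-20,0,0,0,0,255,0,-20,0,0,0,0]'
python3 -c "
from h import *
cov(.08,.20,0,yaw=1); print(get_state()['qpos'][5], q()[1].as_matrix()[:,0])
s=get_image('scene'); cv2.imwrite('pics/s22.png',s['color'])"
```

```text
clock: 43.15
position: [0.4761, 0.4073, 0.2182]
ee_rot: [-0.005, 0.01, 0.709, -0.705]
contact_force: [0.3, 0.9, -1.8]
width: 0.0126
TCP [ 0.61   -0.0559  0.2148] tz [-14.34   0.22  46.04] turn [ -0.016 -11.984  -0.066]
2.188123871583062 [-0.99976585  0.02051326 -0.006889  ]
```

View pics/s22.png

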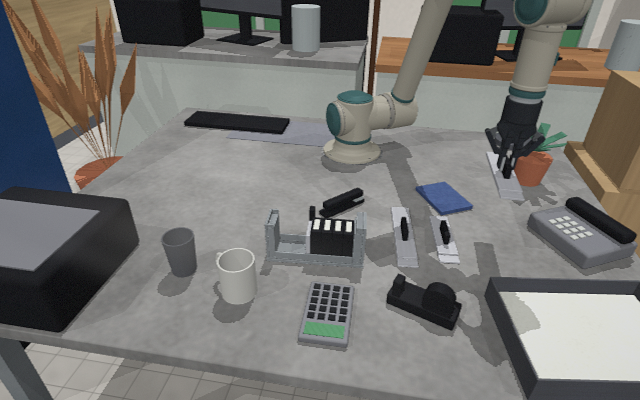

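```bash
python3 -m jog '[255,-1.2,0.1,3.8,0,-1,0,255,-2.4,0.1,7.6,0,-2,0,255,-3.6,0.1,11.4,0,-3,0,255,-4.8,0.1,15.3,0,-4,0,255,-6,0.1,19.1,0,-5,0,255,-7.2,0.2,23,0,-6,0,255,-8.4,0.2,26.8,0,-7,0,255,-9.6,0.2,30.6,0,-8,0,255,-10.8,0.2,34.5,0,-9,0,255,-12,0.2,38.3,0,-10,0,255,-13.2,0.2,42.2,0,-11,0,255,-14.3,0.2,46,0,-11.98,0]'
python3 -m jog '[255,0,0,0,0,0,0,255,0,0,0,0,0,0]'
python3 -c "
from h import *
tip(); cov(.08,.125,7)"
```

```text
clock: 44.7
position: [0.6062, -0.0578, 0.2088]
ee_rot: [-0.52, 0.522, -0.48, 0.476]
contact_force: [-0.2, 0.3, -1.7]
width: 0.0129
clock: 44.95
position: [0.6062, -0.0563, 0.2098]
ee_rot: [-0.519, 0.52, -0.481, 0.478]
contact_force: [-0.2, 0.6, -2.3]
width: 0.0123
tip cad [ -3.7  80.  195.2] tilt -0.13 yawerr 0.11 F [-0.2  0.6 -2.3] w 0.012269264118257607
TCP [ 0.6098 -0.0533  0.1532] tz [-0.26  5.66  0.41] turn [ 0.035 -0.011 -0.891]
```

```bash
python3 -m jog '[255,-0.1,1.5,0.1,0,0,-0.3,255,-0.2,3,0.2,0,0,-0.6,255,-0.2,4.5,0.4,0,0,-0.89,255,-0.2,5.6,0.4,0,0,-0.89,255,-0.2,5.6,0.4,0,0,-0.89,255,-0.2,5.6,0.4,0,0,-0.89]'
python3 -c "
from h import *
tip(); cov(.085,.099,7)
s=get_image('scene'); crop(s,'pics/s23.png',240,390,130,280,5);t=get_image('top'); crop(t,'pics/t23.png',265,385,130,220,6)"
```

```text
clock: 45.7
position: [0.6118, -0.0545, 0.1567]
ee_rot: [-0.489, 0.548, -0.446, 0.511]
contact_force: [0.6, 1.1, -1.3]
width: 0.0127
tip cad [  1.9  78.5 128.3] tilt 7.11 yawerr 0.05 F [ 0.6  1.1 -1.3] w 0.012663415647139072
TCP [ 0.6094 -0.0483  0.1272] tz [-1.    2.85 -0.19] turn [-0.005 -0.006  0.014]
```

View pics/s23.png

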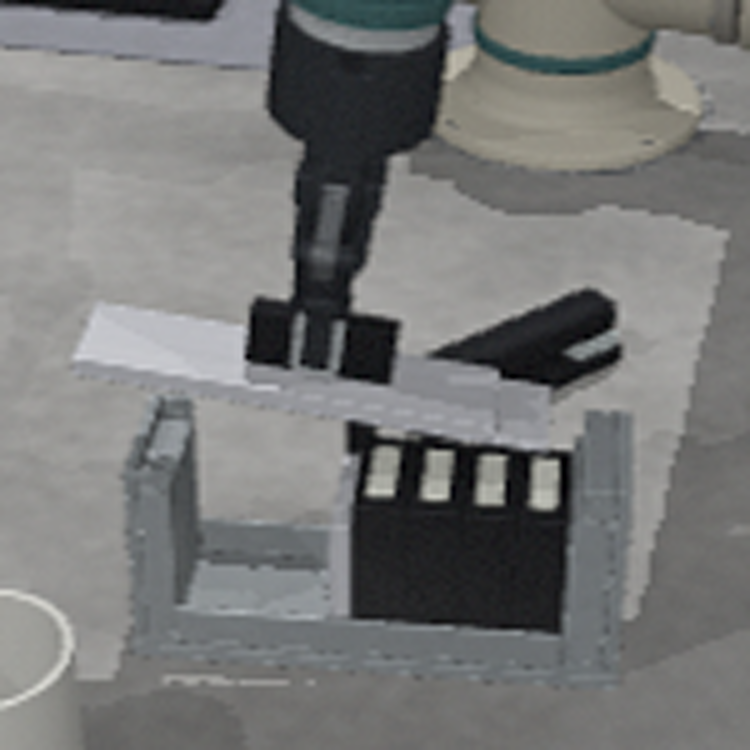

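View pics/t23.png

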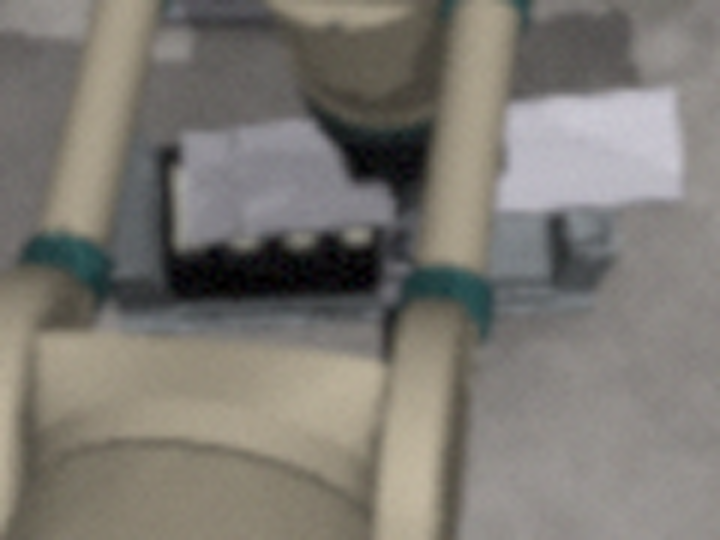

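```bash
python3 -m jog '[255,-0.5,1.5,-0.15,0,0,0,255,-0.9,2.4,-0.15,0,0,0,255,-0.9,2.4,-0.15,0,0,0,255,-0.9,2.4,-0.15,0,0,0,255,-0.9,2.4,-0.15,0,0,0]'
python3 -c "
from h import *
tip(); cov(.092,.099,7)
s=get_image('scene'); crop(s,'pics/s24.png',240,390,130,280,5)"
```

```text
clock: 46.42
position: [0.6099, -0.0487, 0.1317]
ee_rot: [-0.489, 0.549, -0.446, 0.511]
contact_force: [0.2, -0.1, -2.4]
width: 0.0126
tip cad [  0.5  84.5 103.3] tilt 7.13 yawerr 0.04 F [ 0.2 -0.1 -2.4] w 0.012624955878712528
TCP [ 0.6088 -0.0413  0.1272] tz [-0.8   0.35 -0.04] turn [-0.006 -0.005  0.016]
```

View pics/s24.png

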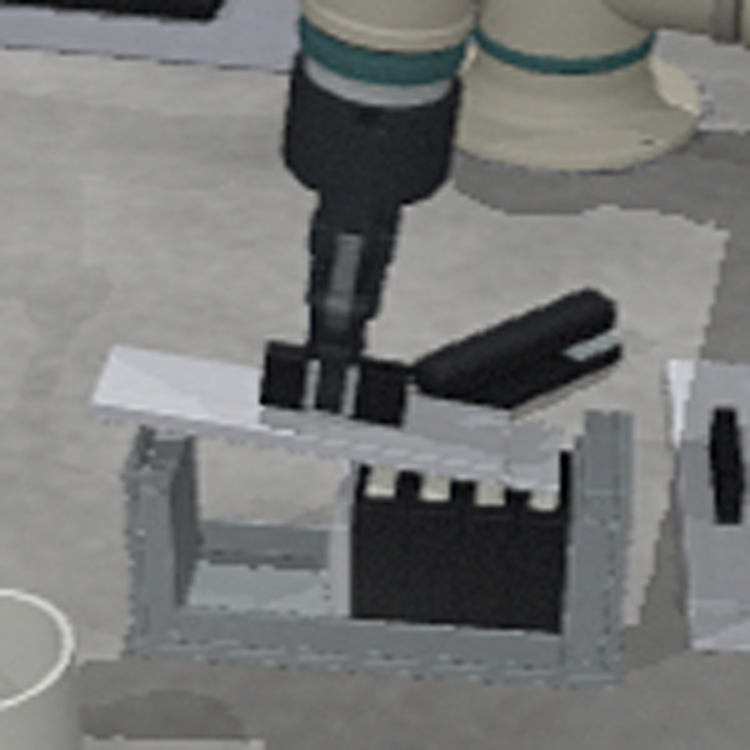

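```bash
python3 -c "
from h import *
s=get_image('scene')
print((proj(s,[cad(.0255,.0845,.1033),cad(.0255,.099,.114),cad(.042,.12,.114),cad(.042,-.12,.107)])-[240,130]+.4)*5)"
```

```text
[[555.47927471 494.42222302]
 [587.80151683 478.11978986]
 [632.9470402  502.43416094]
 [117.77897995 480.36483745]]
```

```bash
python3 -m jog '[255,-0.4,0.2,0,0,0,0,255,-0.7,0.35,0,0,0,0,255,-0.7,0.35,0,0,0,0,255,-0.7,0.35,0,0,0,0]'
python3 -c "
from h import *
tip(); cov(.105,.099,7)"
```

```text
clock: 47.02
position: [0.609, -0.0421, 0.127]
ee_rot: [-0.489, 0.549, -0.446, 0.511]
contact_force: [1.0, 0.9, -2.8]
width: 0.0127
tip cad [ 0.1 91.2 98.6] tilt 7.12 yawerr 0.02 F [ 1.   0.9 -2.8] w 0.012667135520000615
TCP [ 0.6078 -0.0284  0.1272] tz [-1.37 -0.19 -0.01] turn [ 0.    -0.003  0.015]
```

```bash
python3 -m jog '[255,-0.4,-0.08,0,0,0,0,255,-0.8,-0.13,0,0,0,0,255,-1.2,-0.18,0,0,0,0,255,-1.37,-0.2,0,0,0,0,255,-1.37,-0.2,0,0,0,0]'
python3 -c "
from h import *
tip(); cov(.111,.099,7)
s=get_image('scene'); crop(s,'pics/s25.png',240,390,150,280,5)"
```

```text
clock: 47.65
position: [0.6079, -0.0282, 0.1273]
ee_rot: [-0.489, 0.549, -0.446, 0.511]
contact_force: [-0.6, 0.6, -1.7]
width: 0.0125
tip cad [1.000e-01 1.051e+02 9.890e+01] tilt 7.12 yawerr 0.01 F [-0.6  0.6 -1.7] w 0.012549356827172698
TCP [ 0.6073 -0.0224  0.1272] tz [-0.58 -0.06 -0.01] turn [-0.    -0.001  0.015]
```

View pics/s25.png

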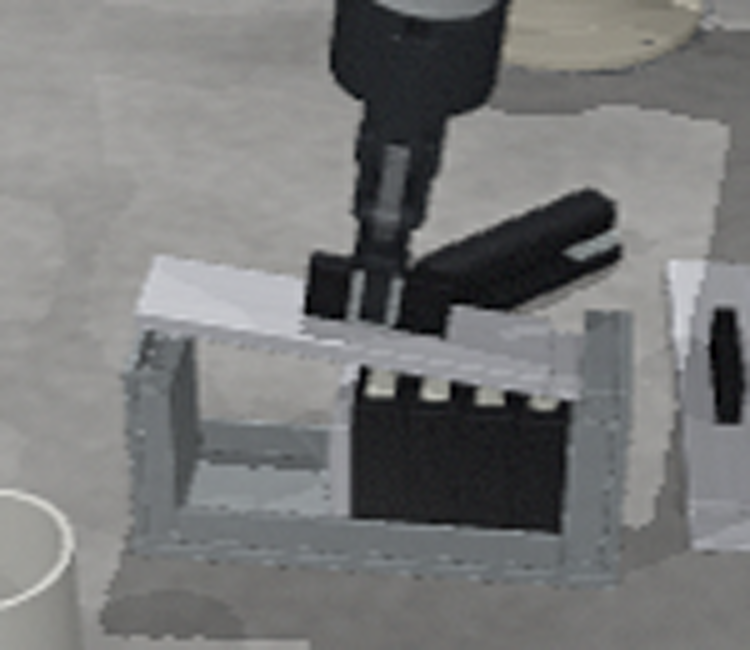

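```bash
python3 -m jog '[255,-0.2,-0.02,0,0,0,0,255,-0.4,-0.05,0,0,0,0,255,-0.6,-0.07,0,0,0,0,255,-0.6,-0.07,0,0,0,0]'
python3 -c "
from h import *
tip()"
python3 -m jog '[255,-0.15,-0.02,0,0,0,0,255,-0.3,-0.04,0,0,0,0,255,-0.3,-0.04,0,0,0,0]'
python3 -c "
from h import *
tip()"
```

```text
clock: 48.2
position: [0.6074, -0.0222, 0.1273]
ee_rot: [-0.489, 0.549, -0.446, 0.511]
contact_force: [0.5, 0.4, -1.3]
width: 0.0129
tip cad [1.000e-01 1.112e+02 9.880e+01] tilt 7.12 yawerr 0.02 F [ 0.5  0.4 -1.3] w 0.012926650392069727
clock: 48.58
position: [0.6074, -0.0216, 0.1279]
ee_rot: [-0.488, 0.55, -0.445, 0.512]
contact_force: [0.1, -6.3, -0.8]
width: 0.0125
tip cad [  0.2 111.6  99. ] tilt 7.37 yawerr -0.01 F [ 0.1 -6.3 -0.8] w 0.01248874177249955
```

```bash
python3 -m jog '[255,0.2,0.02,0,0,0,0,255,0.39,0.05,0,0,0,0,255,0.39,0.05,0,0,0,0]'
python3 -c "
from h import *
tip()
for th,z in ((7,.0985),(5,.0985),(4,.0982),(3,.098),(2,.098),(1,.0978),(0,.0975)): cov(.1102,z,th)"
```

```text
clock: 48.95
position: [0.6074, -0.0228, 0.1271]
ee_rot: [-0.489, 0.548, -0.446, 0.51]
contact_force: [0.8, 0.2, -1.9]
width: 0.0126
tip cad [  0.2 110.6  98.8] tilt 7.06 yawerr 0.05 F [ 0.8  0.2 -1.9] w 0.012580215283482502
TCP [ 0.6073 -0.0232  0.1267] tz [ 0.03  0.04 -0.01] turn [ 0.001 -0.006  0.007]
TCP [ 0.6074 -0.0241  0.1229] tz [ 0.08  0.43 -0.01] turn [ 0.001 -0.006  0.257]
TCP [ 0.6075 -0.0245  0.1207] tz [ 0.09  0.66 -0.01] turn [ 0.001 -0.006  0.382]
TCP [ 0.6075 -0.0249  0.1186] tz [ 0.1   0.87 -0.01] turn [ 0.001 -0.006  0.507]
TCP [ 0.6075 -0.0252  0.1167] tz [ 0.11  1.07 -0.01] turn [ 0.001 -0.006  0.632]
TCP [ 0.6075 -0.0255  0.1145] tz [ 0.12  1.28 -0.01] turn [ 0.    -0.006  0.757]
TCP [ 0.6076 -0.0258  0.1123] tz [ 0.12  1.51 -0.01] turn [ 0.    -0.006  0.882]
```

Swing down partway (to ~3°) and check that the far end clears the upstand.

```bash
python3 -m jog '[255,0.04,0.15,0,0,0,0.1,255,0.06,0.3,0,0,0,0.18,255,0.08,0.43,0,0,0,0.257,255,0.09,0.55,0,0,0,0.32,255,0.09,0.66,0,0,0,0.382,255,0.1,0.76,0,0,0,0.445,255,0.1,0.87,0,0,0,0.507,255,0.1,0.87,0,0,0,0.507,255,0.1,0.87,0,0,0,0.507]'
python3 -c "
from h import *
tip()
for th,z in ((2,.098),(1,.0978),(0,.0975),(0,.097)): cov(.1102,z,th)
s=get_image('scene'); crop(s,'pics/s26.png',240,390,150,280,5)"
```

```text
clock: 50.08
position: [0.6076, -0.0252, 0.1188]
ee_rot: [-0.507, 0.533, -0.465, 0.493]
contact_force: [-0.6, -0.3, -1.5]
width: 0.0125
tip cad [  0.2 109.8  98.1] tilt 3.06 yawerr 0.03 F [-0.6 -0.3 -1.5] w 0.01252708505516244
TCP [ 0.6075 -0.0252  0.1167] tz [-0.02  0.21 -0.01] turn [-0.    -0.004  0.132]
TCP [ 0.6075 -0.0255  0.1145] tz [ 0.    0.43 -0.01] turn [-0.    -0.004  0.257]
TCP [ 0.6076 -0.0258  0.1123] tz [ 0.02  0.65 -0.01] turn [-0.001 -0.004  0.382]
TCP [ 0.6076 -0.0258  0.1118] tz [ 0.02  0.7  -0.01] turn [-0.001 -0.004  0.382]
```

View pics/s26.png

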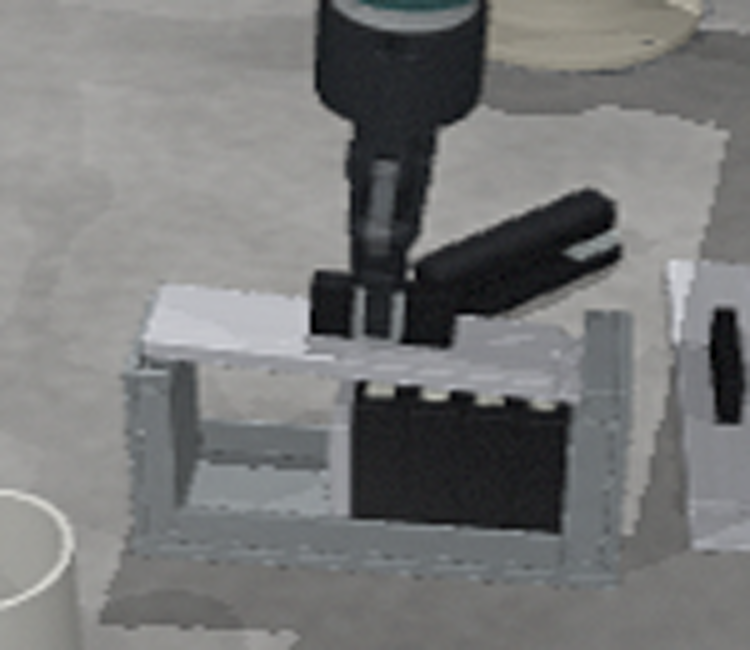

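```bash
python3 -m jog '[255,-0.02,0.11,0,0,0,0.07,255,-0.02,0.21,0,0,0,0.132,255,-0.01,0.32,0,0,0,0.195,255,0,0.43,0,0,0,0.257,255,0,0.43,0,0,0,0.257]'
python3 -c "
from h import *
tip()
cov(.110,.0973,0)
s=get_image('scene'); crop(s,'pics/s27.png',240,390,150,280,5)"
```

```text
clock: 50.75
position: [0.6076, -0.0258, 0.1143]
ee_rot: [-0.516, 0.524, -0.475, 0.484]
contact_force: [0.2, -1.0, -1.7]
width: 0.0126
tip cad [1.000e-01 1.099e+02 9.760e+01] tilt 0.99 yawerr 0.06 F [ 0.2 -1.  -1.7] w 0.01263428215137495
TCP [ 0.6076 -0.026   0.1121] tz [0.02 0.22 0.  ] turn [ 0.001 -0.007  0.124]
```

View pics/s27.png

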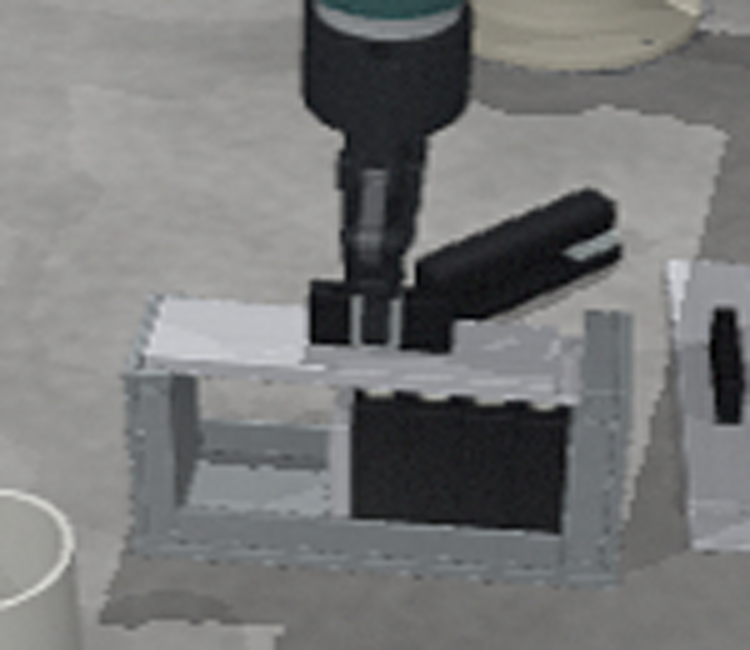

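```bash
python3 -m jog '[255,0.01,0.11,0,0,0,0.06,255,0.02,0.22,0,0,0,0.124,255,0.02,0.25,0,0,0,0.13,255,0.02,0.25,0,0,0,0.13]'
python3 -c "
from h import *
tip()"
```

```text
clock: 51.3
position: [0.6076, -0.0258, 0.1119]
ee_rot: [0.52, -0.52, 0.479, -0.479]
contact_force: [1.0, -0.3, -2.0]
width: 0.0127
tip cad [1.000e-01 1.102e+02 9.720e+01] tilt -0.04 yawerr 0.04 F [ 1.  -0.3 -2. ] w 0.01271986210459618
```

```bash
python3 -m jog '[255,0,0.08,0,0,0,0,255,0,0.15,0,0,0,0,255,0,0.15,0,0,0,0,255,0,0.15,0,0,0,0]'
python3 -c "
from h import *
tip()"
```

```text
clock: 51.8
position: [0.6077, -0.0258, 0.1118]
ee_rot: [0.52, -0.52, 0.479, -0.479]
contact_force: [-1.6, -0.2, 5.1]
width: 0.0122
tip cad [  0.2 110.2  97. ] tilt -0.01 yawerr 0.02 F [-1.6 -0.2  5.1] w 0.0121692747072611
```

```bash
python3 -m jog '[255,0,-0.1,0,0,0,0,0,0,-0.1,0,0,0,0,0,0,-0.1,0,0,0,0,0,0,-0.1,0,0,0,0,0,0,-0.1,0,0,0,0,0,0,-0.1,0,0,0,0,0,0,-3,0,0,0,0,0,0,-8,0,0,0,0,0,0,-14,0,0,0,0,0,0,-14,0,0,0,0]'
python3 -c "
from h import *
print(get_state()['position'])
s=get_image('scene'); crop(s,'pics/s28.png',240,390,150,280,5)"
```

```text
clock: 53.05
position: [0.6107, -0.0263, 0.2565]
ee_rot: [0.522, -0.517, 0.476, -0.483]
contact_force: [0.1, -0.1, 0.2]
width: 0.0854
[ 0.61071011 -0.02628846  0.25648734]
```

View pics/s28.png

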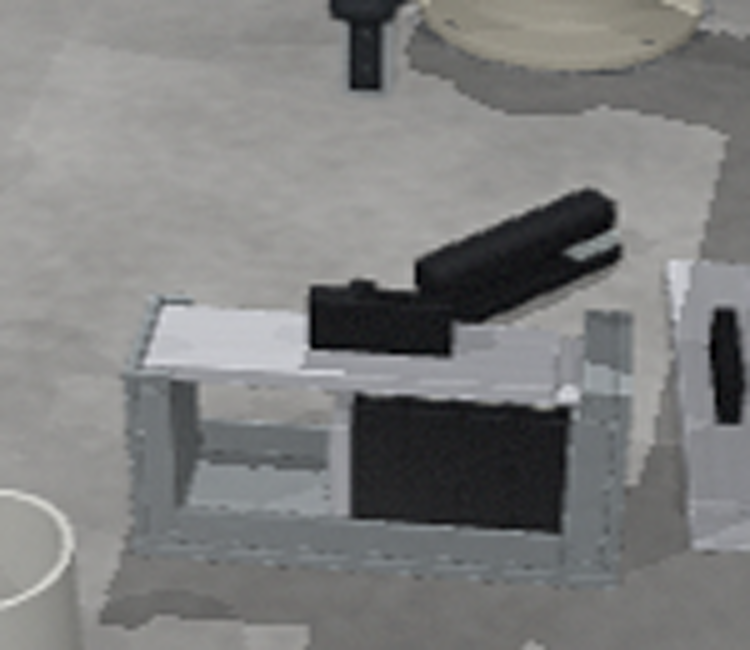

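```bash
python3 -m jog '[0,-35,0,0,0,0,0,0,-35,0,0,0,0,0,0,-35,0,0,0,0,0,0,-35,0,0,0,0,0,0,-35,0,0,0,0,0,0,-35,0,0,0,0,0,0,-35,0,0,0,0,0,0,-35,0,0,0,0,0,0,-35,0,0,0,0,0]'
python3 -c "
from h import *
t=get_image('top'); crop(t,'pics/t29.png',265,385,130,220,6);cv2.imwrite('pics/t30.png',t['color'])
s=get_image('scene');cv2.imwrite('pics/s30.png',s['color'])"
```

```text
clock: 54.22
position: [0.5793, 0.3215, 0.2502]
ee_rot: [-0.519, 0.52, -0.48, 0.479]
contact_force: [0.4, 0.2, 0.2]
width: 0.0855
```

View pics/t29.png

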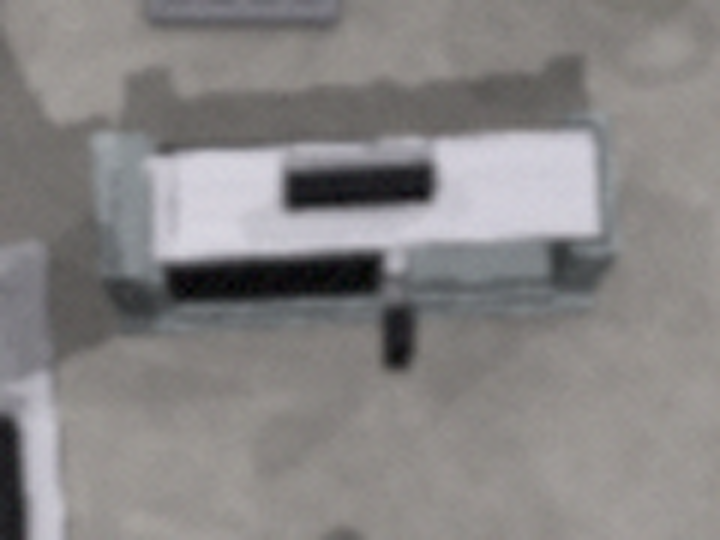

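View pics/t30.png

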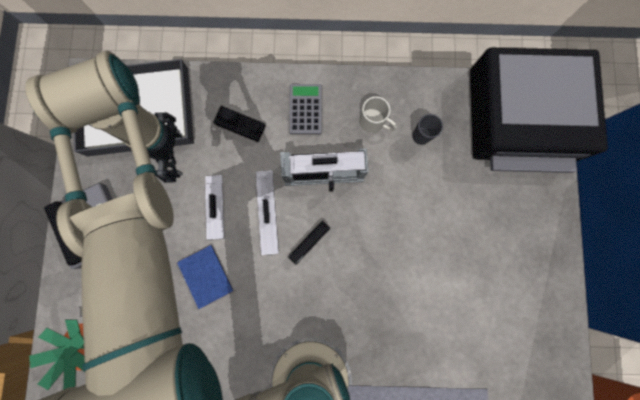

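View pics/s30.png

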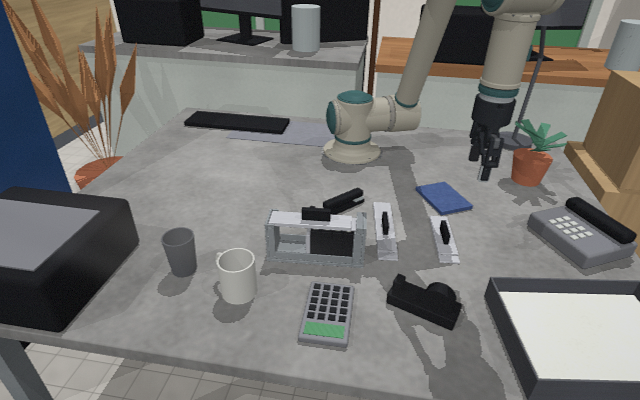

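```bash
python3 -c "
from rig import *
print(get_state()['clock']); sign_off()"
```

```text
54.325
the job is handed in; nothing more can be done
```

The job is done and handed in at 54.3 s of the 210 s allowed.

- **Drives and stop:** I slid the stop back to about 0.10 m and stood all four drives on the desk in a row against the packing wall. I then pushed the stop up until the force jumped to about 20 N with no further movement.
- **Cover:** I picked the middle-sized board (222 mm; it measured about 221 mm in the images). I hooked its tongue under the lip at a 7° tilt and pushed until it touched the slot bottom. After backing off about 1 mm I swung the far end down. At 0° it read 97.0 mm above the desk, matching the ledge height, and took 5 N of downward force.
- **Last checks:** Both final pictures show the row without gaps, the stop against the last drive, and the cover flat with its tongue under the lip and its far end inside the upstand. The mug, stapler, calculator, pen cup, tape dispenser and notebook are where they started.

**Disagreements:**
- My camera-based caddy position was about 1.5 mm off along its length at the stop contact, and about 3 mm off at the slot contact. I set both fits by touch instead.
- The longest cover was knocked a few centimetres towards the caddy during the run. The arm was not near it, and I left it there.

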